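Pack up the drooping board of an open book and hold it level

ROBOT

A 7-joint arm with a two-finger parallel gripper is mounted at the origin on the work surface. World frame = base frame: x ahead of the robot, y to its left, z up, the work surface at z = 0. Lengths are in mm, angles in rad, forces in N, time in s.
With the tool pointing down it reaches from about 425 to 1025 mm from the base axis. Payload 9.4 kg.
Tool frame: the origin (TCP) lies between the finger pads; the fingertips stand 22 mm ahead of it and the grasp point (between the pads) lies 3 mm ahead of it; x points along the fingers, z is the direction in which the jaws open and shut, and the axes are right-handed (so a half turn about x gives the same grasp; the last joint's range is limited). The gripper opens to 85 mm and grips with 20 to 120 N. Pads are 22 mm wide; open, the fingers measure 114 mm over their backs; the gripper's body (76 mm by 85 mm) begins 54 mm behind the grasp point. The pads swing forward as they close: fully open they stand 13 mm farther back than shut.
Start: joints at [1.207, 0.599, -0.003, 1.599, 0.002, 0.943, -0.08], TCP at [205.083, -695.389, 253.275] pointing down, gripper open.
Joint ranges: [-2.57, 2.57], [-0.35, 1.97], [-1.29, 1.29], [0.11, 2.56], [-1.05, 4.19], [0.11, 1.86], [-2.63, 2.63]. Speed limits (rad/s): [2.22, 2.22, 3.01, 3.01, 3.14, 3.14, 3.14].

INTERFACE

Orientations are given as a rotation vector (axis times angle).
In Python, from workcell import * gives the robot as it stands.
- The arm moves only by the tool servo_tool, never from a script. Its argument "deltas" is a list that holds one entry, the list of rows, each a list of 7 numbers: the shift along the tool's x, y, z in cm, then the turn, a rotation vector about the tool's x, y, z in rad, then the closure in counts, from 0 (fully open) to 255 (shut). In form: [[[dx, dy, dz, ax, ay, az, grip], ...]]. A call has 1 to 5 rows; each row shifts and turns the commanded pose from where the row before left it, along the tool's axes as they then stand; what a row does not reach is not made up. A row lasts 1/8 s, in which the tool goes at most 62.5 mm and 10.7 degrees, less where a joint would pass 70% of its speed; a pose out of reach is approached as far as the arm can. A call with a gripper value outside its range is refused whole. The fingers move at their own pace and stop on an object; "grip_force" is the grip in N (left out, the last holds). Time passes only in rows, so rows that do not move let the fingers close. It gives the time, the measured TCP pose, the force and the opening at its end, in the units of the state.
- get_state(): the state, without advancing time (a new reading comes with each control period).
- snapshot(name): name is "scene" or "top" or "wrist"; returns a dict with "img" (420x560x3 uint8, red, green, blue), "depth" (420x560 float32, mm along the optical axis (not along the pixel's ray), 0 where there is no reading), "intrinsics" (3x3 intrinsics, pixels), "T" (4x4, takes a point from camera to world coordinates); the wrist camera has in their place "T_tool_cam" (4x4, takes a point from camera to tool coordinates, whose origin is the TCP and whose axes are the tool frame's). Camera axes: x right, y down, z forward; pixel columns grow to the right and rows downward; lengths in mm; the calibration is good to about 2 mm. A picture is of the moment at which its call begins: read the wrist's pose just before it.
- hand_in(): hands the job in, once; it reports no verdict.
The state is a dict: "time": time; "joints": joint angles; "joint_velocities": joint speeds; "joint_torque": joint torques, N m; "eef_pos": TCP position; "tool_rot": TCP orientation; "wrist_force": force on the tool from outside, world axes, zero at the start; "torque": the same for the moment, N m; "opening": finger opening in mm.
Only numpy, scipy, OpenCV 4.12 (cv2) and the standard library are available. Lean on these libraries where they do the work, as an engineer would, in place of code of your own. Each camera call takes 0.05 s, during which the arm holds its last target.

TASK

The opened front board of the old book droops over the bench with nothing under it. Slide packing boards from the pile in under its fore edge, flat on the bench, one on another, as many as it takes, each at least half its length in, then ease the wedge in on top of them, thin end first, until you feel it take the weight and the front board is level with the text block. Finish still gripping the wedge there, flat on the stack and alone carrying the front board; never force the front board far past level or press it down, and leave the jar, brush and weight alone.

Things in the scene. Friction and masses are not known exactly. Their poses are not given: they have to be found in the camera images.
- cover (a joint): Opened front board on its springy leather joint, rad: 0 = level with the text block, negative = drooping (rests at about -0.05 to -0.07), positive = raised. 240 mm along the spine, 155 mm from joint to fore edge, 8 mm thick; brown leather below, pale lining and two brass plates on top. It takes 1.2 to 2.1 N at mid fore edge to hold it level, less when lower.
- fore_edge (a point): Middle of the underside of the front board's free (fore) edge, moving with it: its height is the opening above the bench, about 13 to 32 mm at the start. x along the edge, y outward away from the spine, z up. Boards and wedge go in under here along -y. The bench outside this edge is clear for 170 mm.
- joint_line (a point): Middle of the joint line at the height of the front board's underside, 24 to 39 mm above the bench according to the book's thickness; the level fore edge has this height. x along the spine, y toward the opened board's fore edge, z up. The text block is on the -y side, 228 x 150 mm, its top 8 mm above this point. The book does not move.
- board_top_center (a point): Centre of the uppermost of the pile of three packing boards: plain plywood, 150 x 50 x 8 mm, 45 g, all alike. x along its length, z up. The pile lies on the bench to one side of the book, the wedge on the other side; which side varies.
- board_mid_center (a point): Centre of the middle packing board of the pile, the same size and axes.
- board_low_center (a point): Centre of the lowest packing board of the pile, lying on the bench, the same size and axes. How many boards are used depends on the opening: one does where it is under about 20 mm, else two.
- wedge_mid (a point): Middle of the plain wooden wedge: half-way along, 8 mm above its flat underside. 150 mm long, 50 mm wide; its top slopes evenly from 2 mm thick at the thin end to 30 mm at the thick end; 90 g. x along its length toward the THICK end, z up. It starts flat on the bench, thick end away from the robot.
- wedge_tip (a point): Middle of the lower edge of the wedge's thin end, 75 mm from wedge_mid along -x and 8 mm lower; same axes.
- jar_mid (a point): Middle of a closed glass jar with a white lid, 56 mm across and 75 mm high, standing beyond the book. Leave it alone.
- brush: A flat cleaning brush lying beyond the book; its origin is under its middle. Leave it alone.
- weight_mid (a point): Middle of a round steel paper weight with a knob, 56 mm across and 50 mm high, beyond the book. Leave it alone.
Not all that is in view belongs to the job. Leave any green or orange look-alike of the part that bears wedge_mid alone.

How it is judged:
By the outcome, as a careful person would: the job done as asked, in the order asked, and still so for the second after the job is handed in, while the arm keeps its last pose, push and grip.
It also fails if it takes over 72 s, if anything falls off the work surface, if the arm or the gripper's body presses on something with over 40 N, if the wrist force passes 120 N, or if a joint passes its speed limit or range.

## Working session

There is one attempt and no reset: what is moved stays moved. The work goes in short steps, Python scripts to look and compute and a tool call to move; the robot and the scene stay as the last step left them, time stands still between calls to the robot, and variables do not carry over. Pictures are saved under pics/ and viewed, and the job is handed in when it is done.

Besides the shell and the picture viewer there is one more tool, called after ">>>" as name([rows], argument=value, ...), one row to a line, values as JSON. servo_tool: Moves the arm, as the interface text tells. Its arguments: {"type":"object","properties":{"deltas":{"type":"array"},"grip_force":{"type":"number"}},"required":["deltas"]}

```bash
ls; mkdir -p pics
python3 - <<'E'
from workcell import *
import cv2,numpy as np
s=get_state();print({k:np.round(v,3).tolist() for k,v in s.items()})
for n in ["scene","top"]:
    d=snapshot(n);cv2.imwrite(f"pics/{n}0.png",cv2.cvtColor(d["img"],cv2.COLOR_RGB2BGR));print(n,d["intrinsics"].round(1).tolist(),d["T"].round(3).tolist())
    np.savez(f"pics/{n}0.npz",**{k:d[k] for k in ("img","depth","intrinsics","T")})
print(get_state()["time"])
E
```

```text
pics
{'time': 0.0, 'joints': [1.207, 0.6, -0.003, 1.6, 0.002, 0.943, -0.08], 'joint_velocities': [-0.001, 0.0, -0.001, 0.0, 0.002, -0.001, -0.0], 'joint_torque': [-0.0, -77.647, 1.565, -25.802, 0.012, 0.009, 0.0], 'eef_pos': [204.97, -694.955, 252.403], 'tool_rot': [0.996, 1.333, -0.995], 'wrist_force': [0.207, 0.429, -0.259], 'torque': [-0.041, 0.012, -0.018], 'opening': 85.521}
scene [[388.1, 0.0, 279.2], [0.0, 388.1, 208.6], [0.0, 0.0, 1.0]] [[0.231, 0.756, -0.613, 1241.692], [0.973, -0.17, 0.156, -98.63], [0.013, -0.632, -0.775, 927.537], [0.0, 0.0, 0.0, 1.0]]
top [[483.7, 0.0, 275.8], [0.0, 483.7, 205.6], [0.0, 0.0, 1.0]] [[0.013, -0.981, 0.194, 266.135], [-1.0, -0.015, -0.005, 79.941], [0.008, -0.194, -0.981, 1590.537], [0.0, 0.0, 0.0, 1.0]]
0.1
```

View pics/scene0.png

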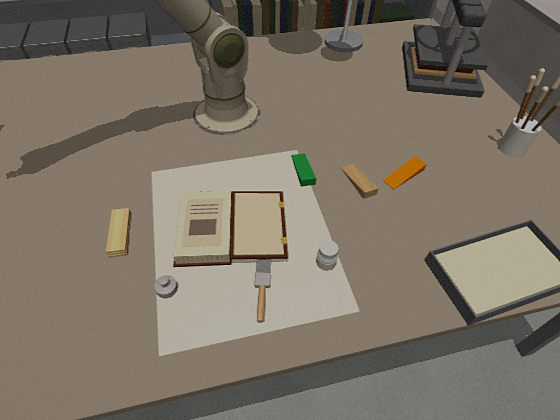

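View pics/top0.png

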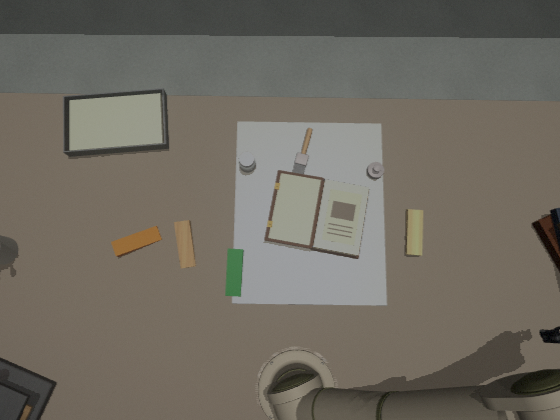

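```bash
cat > h.py <<'E'
import numpy as np,cv2
def world(f,u,v):
    d=np.load(f) if isinstance(f,str) else f
    K=d["intrinsics"];T=d["T"];z=d["depth"][v,u]
    p=np.array([(u-K[0,2])/K[0,0]*z,(v-K[1,2])/K[1,1]*z,z,1]);return (T@p)[:3]
def cloud(f):
    d=np.load(f) if isinstance(f,str) else f
    K=d["intrinsics"];T=d["T"];z=d["depth"].astype(float);v,u=np.mgrid[:420,:560]
    P=np.stack([(u-K[0,2])/K[0,0]*z,(v-K[1,2])/K[1,1]*z,z],-1)
    return P@T[:3,:3].T+T[:3,3]
E
python3 - <<'E'
from h import *
C=cloud("pics/top0.npz")
for n,u,v in [("wedge thin?",188,263),("wedge other",182,225),("wedge mid",185,244),("pile",415,233),("green",234,272),("orange",136,241),("cover FE",272,208),("cover mid",295,208),("joint",321,212),("text",345,222),("bench",210,210),("jar",247,163)]:
    print(n,C[v,u].round(1))
for n in("top0","scene0"):
    d=np.load(f"pics/{n}.npz");im=cv2.cvtColor(d["img"],cv2.COLOR_RGB2BGR)
    if n=="top0":
        a=cv2.resize(im[160:310,110:260],(600,600),interpolation=3);b=cv2.resize(im[140:290,250:450],(800,600),interpolation=3)
    else:
        a=cv2.resize(im[140:200,280:440],(800,300),interpolation=3);b=cv2.resize(im[170:290,90:250],(800,600),interpolation=3)
    cv2.imwrite(f"pics/{n}a.png",a);cv2.imwrite(f"pics/{n}b.png",b)
E
```

```text
wedge thin? [384.9 355.8   1. ]
wedge other [506.1 376.8  26.9]
wedge mid [445.4 366.1  14.9]
pile [ 491.5 -385.8   22.1]
green [356.6 203.1  21.2]
orange [452.8 526.   16.2]
cover FE [566.7  83.9  28.8]
cover mid [568.4   8.1  25.5]
joint [552.  -75.3  48.3]
text [ 520.1 -152.6   49.8]
bench [562.2 291.    0.7]
jar [705.8 167.3  73.6]
```

View pics/top0a.png

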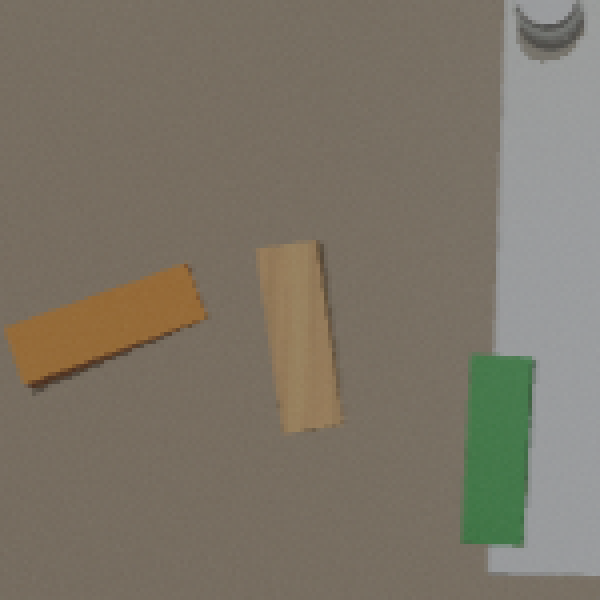

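View pics/top0b.png

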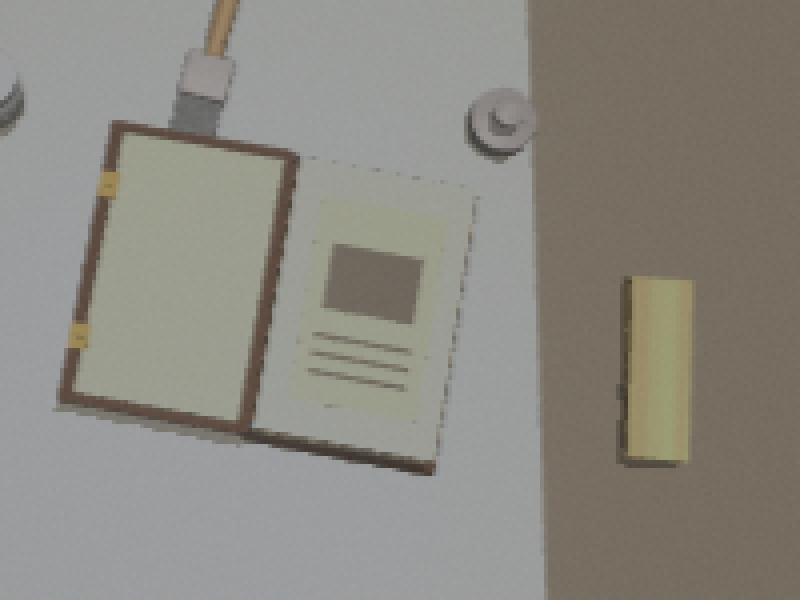

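View pics/scene0a.png

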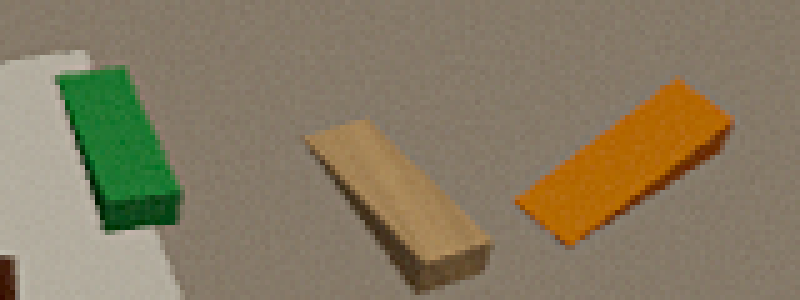

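View pics/scene0b.png

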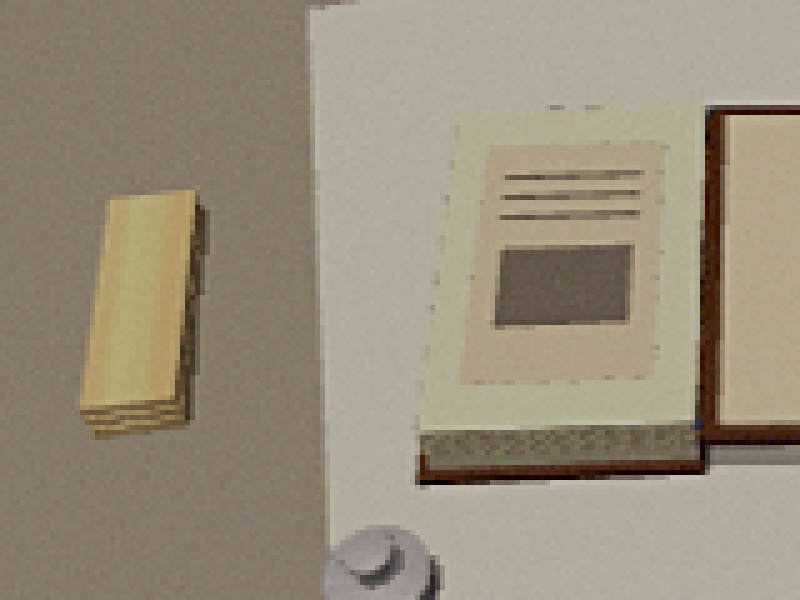

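The natural-wood wedge is at top (185,244). The look-alikes are green at (234,272) and orange at (136,241), both to be left alone. The pile is at (415,233). Next I'll fit the geometry.

Run:
```python
from h import *
C=cloud("pics/top0.npz");CS=cloud("pics/scene0.npz")
def plane(P):
    P=P.reshape(-1,3);A=np.c_[P[:,0],P[:,1],np.ones(len(P))];c,r,_,_=np.linalg.lstsq(A,P[:,2],rcond=None);e=P[:,2]-A@c
    return c,e.std()
for nm,D in(("top",C),):
    print("bench",plane(D[60:110+60,190:225][60:]),)
K=np.load("pics/top0.npz");
# full-res corners: top0b scale 4 offset(250,140); cover corners in crop
def px(cu,cv): return cu/4+250,cv/4+140
cs=[(112,122),(298,155),(243,430),(60,402)]  # cover: FE far, joint far, joint near, FE near
poly=np.array([px(*c) for c in cs],np.float32)
ctr=poly.mean(0);m=np.zeros((420,560),np.uint8);cv2.fillPoly(m,[(ctr+(poly-ctr)*.8).round().astype(int)],1)
P=C[m>0];c,s=plane(P);print("cover top plane",c,s,len(P))
def ray(u,v,pl):
    Kk=K["intrinsics"];T=K["T"];d=T[:3,:3]@np.array([(u-Kk[0,2])/Kk[0,0],(v-Kk[1,2])/Kk[1,1],1]);o=T[:3,3]
    # z=c0x+c1y+c2
    t=(pl[0]*o[0]+pl[1]*o[1]+pl[2]-o[2])/(d[2]-pl[0]*d[0]-pl[1]*d[1]);return o+t*d
for p in poly: print("cover corner",ray(p[0],p[1],c).round(1))
tp=np.array([px(*q) for q in[(330,200),(440,215),(415,420),(290,400)]]).round().astype(int)
m=np.zeros((420,560),np.uint8);cv2.fillPoly(m,[tp],1);ct,s=plane(C[m>0]);print("text plane",ct,s, C[m>0][:,2].mean())
pp=[(631,278),(693,280),(689,462),(627,460)]
m=np.zeros((420,560),np.uint8);q=np.array([px(*q) for q in pp]);cc=q.mean(0);cv2.fillPoly(m,[(cc+(q-cc)*.75).round().astype(int)],1);z=np.median(C[m>0][:,2]);print("pile z",z)
for a in q: print("pile corner",ray(*a,(0,0,z)).round(1))
# wedge: crop a offset (110,160)
w=np.array([(257,248),(318,240),(342,424),(285,432)])/4+[110,160]
m=np.zeros((420,560),np.uint8);cc=w.mean(0);cv2.fillPoly(m,[(cc+(w-cc)*.8).round().astype(int)],1);pw,s=plane(C[m>0]);print("wedge plane",pw,s)
for a in w: print("wedge corner",ray(*a,pw).round(1))
for nme,g in(("green",[(471,354),(534,358),(523,546),(462,543)]),):
  for a in np.array(g)/4+[110,160]: print(nme,ray(*a,(0,0,21)).round(1))
```

```text
bench (array([-9.02493314e-01, -8.40678339e-01,  9.79056490e+02]), np.float64(86.78032411258138))
cover top plane [-4.90208800e-01  9.31705384e-02  3.13403956e+02] 88.24082480979442 2245
cover corner [710.2  65.2 -28.7]
cover corner [683.8 -95.9 -30.7]
cover corner [430.6 -38.   98.8]
cover corner [449.8 103.8 102.6]
text plane [-1.45816638e-01  3.82809556e-01  1.79706255e+02] 51.95717798515354 46.935132539890084
pile z 23.000658464116214
pile corner [ 569.4 -364.9   23. ]
pile corner [ 568.5 -416.1   23. ]
pile corner [ 418.1 -406.    23. ]
pile corner [ 419.  -355.6   23. ]
wedge plane [ 3.39647601e-01 -2.80986816e+00  8.94659576e+02] 52.04621734581106
wedge corner [ 545.4  441.  -159.3]
wedge corner [507.6 336.7 120.9]
wedge corner [364.6 305.9 158.9]
wedge corner [373.6 392.2 -80.4]
green [432.1 225.6  21. ]
green [429.5 174.4  21. ]
green [279.4 179.2  21. ]
green [281.1 227.9  21. ]
```

```bash
cat >> h.py <<'E'
def plane(P,lo=-10,hi=90):
    P=P.reshape(-1,3);P=P[(P[:,2]>lo)&(P[:,2]<hi)]
    for i in range(8):
        A=np.c_[P[:,0],P[:,1],np.ones(len(P))];c=np.linalg.lstsq(A,P[:,2],rcond=None)[0];e=P[:,2]-A@c
        P=P[abs(e-np.median(e))<max(2.5*np.median(abs(e))*1.5,1)]
    return c,e.std(),len(P)
def ray(K,u,v,pl):
    Kk=K["intrinsics"];T=K["T"];d=T[:3,:3]@np.array([(u-Kk[0,2])/Kk[0,0],(v-Kk[1,2])/Kk[1,1],1]);o=T[:3,3]
    t=(pl[0]*o[0]+pl[1]*o[1]+pl[2]-o[2])/(d[2]-pl[0]*d[0]-pl[1]*d[1]);return o+t*d
def mask(poly,s=.8):
    poly=np.array(poly,float);m=np.zeros((420,560),np.uint8);c=poly.mean(0);cv2.fillPoly(m,[(c+(poly-c)*s).round().astype(int)],1);return m>0
E
python3 - <<'E'
from h import *
K=dict(np.load("pics/top0.npz"));C=cloud(K)
B=lambda L:np.array(L)/4+[250,140]
A=lambda L:np.array(L)/4+[110,160]
print("bench",plane(C[180:290,195:225],-10,10),plane(C[150:300,390:404],-10,10))
for n,p,hi in[("cover",B([(112,122),(298,155),(243,430),(60,402)]),60),("text",B([(325,195),(470,200),(430,440),(270,415)]),70),("wedge",A([(257,248),(318,240),(342,424),(285,432)]),40),("pile",B([(631,278),(693,280),(689,462),(627,460)]),40),("green",A([(471,354),(534,358),(523,546),(462,543)]),40)]:
    c=plane(C[mask(p)],-5,hi);print(n,c)
    Q=np.array([ray(K,*a,c[0]) for a in p]);print(Q.round(1).tolist(),"ctr",Q.mean(0).round(1),"sides",np.linalg.norm(Q-np.roll(Q,-1,0),axis=1).round(1))
E
```

```text
bench (array([-0.00215407, -0.00521939,  1.62901658]), np.float64(3.4427598522359113), 3245) (array([4.54559787e-04, 2.13805662e-02, 6.17067836e+00]), np.float64(3.453149105975555), 2069)
cover (array([-1.05153488e-02, -5.42169867e-02,  3.94019304e+01]), np.float64(3.415899907662599), 2215)
[[694.5, 65.7, 28.5], [666.3, -88.6, 37.2], [437.4, -42.8, 37.1], [458.9, 105.0, 28.9]] ctr [564.3   9.8  32.9] sides [157.1 233.4 149.6 238.8]
text (array([1.84753506e-03, 4.28895331e-03, 4.47269240e+01]), np.float64(3.296596193966825), 1487)
[[630.7, -109.6, 45.4], [628.4, -228.8, 44.9], [430.6, -192.1, 44.7], [448.8, -63.9, 45.3]] ctr [ 534.6 -148.6   45.1] sides [119.2 201.1 129.5 187.5]
wedge (array([ 1.78800967e-01,  4.50592462e-02, -8.09641751e+01]), np.float64(3.4352679179805383), 495)
[[515.3, 402.1, 29.3], [522.8, 352.9, 28.4], [375.5, 330.8, 1.1], [368.3, 376.8, 1.9]] ctr [445.5 365.7  15.2] sides [ 49.8 151.5  46.5 151.7]
pile (array([-2.02358928e-04,  3.49228115e-02,  3.66792672e+01]), np.float64(3.277912566865258), 508)
[[569.2, -364.6, 23.8], [568.7, -416.4, 22.0], [418.1, -406.2, 22.4], [418.9, -355.3, 24.2]] ctr [ 493.7 -385.6   23.1] sides [ 51.9 150.9  50.9 150.7]
green (array([ 1.83010784e-01, -1.61474773e-02, -4.68375122e+01]), np.float64(3.395123132883677), 520)
[[431.3, 224.9, 28.5], [428.7, 174.0, 28.8], [279.6, 180.5, 1.4], [281.3, 229.8, 0.9]] ctr [355.2 202.3  14.9] sides [ 51.1 151.8  49.3 152.5]
```

Run:
```python
from h import *
K=dict(np.load("pics/top0.npz"));C=cloud(K)
S=dict(np.load("pics/scene0.npz"));CS=cloud(S)
# frame: FE mid, joint mid
fe=(np.array([694.5,65.7])+[458.9,105.0])/2;jt=(np.array([666.3,-88.6])+[437.4,-42.8])/2
o=fe-jt;o/=np.linalg.norm(o);a=np.array([o[1],-o[0]]);print("fe",fe,"jt",jt,"out",o,np.degrees(np.arctan2(o[1],o[0])))
for n,D in(("top",C),("scene",CS)):
    P=D.reshape(-1,3);P=P[(P[:,2]>-12)&(P[:,2]<70)];d=P[:,:2]-jt;x=d@a;y=d@o
    k=abs(x)<90
    for y0 in range(-160,200,10):
        q=P[k&(y>=y0)&(y<y0+10)];print(n,y0,len(q),np.median(q[:,2]).round(1),end=" | ")
    print()
```

```text
fe [576.7   85.35] jt [551.85 -65.7 ] out [0.16233294 0.98673604] 80.65766555626682
top -160 53 2.8 | top -150 160 44.3 | top -140 164 45.0 | top -130 169 44.8 | top -120 171 44.7 | top -110 167 44.9 | top -100 169 45.3 | top -90 166 45.3 | top -80 167 45.5 | top -70 169 45.2 | top -60 170 44.9 | top -50 166 44.7 | top -40 169 45.6 | top -30 168 44.4 | top -20 169 44.8 | top -10 171 43.1 | top 0 165 37.5 | top 10 168 36.7 | top 20 165 35.7 | top 30 167 34.9 | top 40 167 34.6 | top 50 162 34.5 | top 60 164 34.0 | top 70 165 33.1 | top 80 162 32.1 | top 90 165 31.8 | top 100 164 31.5 | top 110 162 30.7 | top 120 163 30.5 | top 130 164 30.1 | top 140 160 29.3 | top 150 141 27.0 | top 160 157 -0.4 | top 170 155 -0.4 | top 180 157 -0.7 | top 190 158 -0.1 | 
scene -160 6 45.0 | scene -150 173 46.9 | scene -140 173 47.0 | scene -130 175 47.0 | scene -120 178 47.3 | scene -110 181 47.2 | scene -100 175 47.0 | scene -90 181 47.0 | scene -80 177 46.8 | scene -70 173 47.0 | scene -60 172 46.9 | scene -50 172 47.2 | scene -40 177 46.7 | scene -30 181 46.9 | scene -20 172 46.8 | scene -10 178 46.2 | scene 0 187 39.2 | scene 10 151 38.4 | scene 20 196 38.2 | scene 30 165 37.3 | scene 40 170 37.1 | scene 50 180 36.2 | scene 60 168 35.8 | scene 70 171 35.2 | scene 80 175 34.8 | scene 90 169 34.2 | scene 100 171 33.8 | scene 110 169 33.1 | scene 120 168 32.4 | scene 130 169 31.9 | scene 140 165 31.4 | scene 150 136 30.2 | scene 160 159 1.8 | scene 170 165 1.8 | scene 180 161 1.9 | scene 190 167 2.1 |
```

```bash
cat >> h.py <<'E'
from scipy.spatial.transform import Rotation as R
def goal_rot(zang):  # tool x down, tool z horizontal at angle (deg)
    a=np.radians(zang);z=np.array([np.cos(a),np.sin(a),0]);x=np.array([0,0,-1.]);y=np.cross(z,x);return R.from_matrix(np.c_[x,y,z])
def go(s,pos,zang,show=True):
    """print tool-frame deltas from the measured pose to pos(TCP, mm)/zang"""
    r=R.from_rotvec(s["tool_rot"]);p=np.array(s["eef_pos"]);d=r.inv().apply(np.array(pos)-p)/10
    rv=(r.inv()*goal_rot(zang)).as_rotvec()
    print("delta cm",d.round(2),"turn",rv.round(3),"|turn|deg",np.degrees(np.linalg.norm(rv)).round(1))
def st(s):
    r=R.from_rotvec(s["tool_rot"]).as_matrix()
    print("t",round(s["time"],2),"p",np.round(s["eef_pos"],1),"zang",np.degrees(np.arctan2(r[1,2],r[0,2])).round(2),"xax",r[:,0].round(4),"F",np.round(s["wrist_force"],2),"op",round(s["opening"],1),"q",np.round(s["joints"],2))
E
python3 - <<'E'
from h import *
from workcell import *
s=get_state();st(s)
u=np.array([np.cos(np.radians(-3.7)),np.sin(np.radians(-3.7))]);c=np.array([493.7,-385.6])
for sg in(1,-1):
    g=c+sg*40*u;print(g)
    for z in(86.3,-93.7): go(s,[*g,120],z)
E
```

```text
t 0.1 p [ 205.  -695.   252.5] zang -73.57 xax [-5.0e-04  1.4e-03 -1.0e+00] F [0.36 0.22 0.29] op 85.7 q [ 1.21  0.6  -0.    1.6   0.    0.94 -0.08]
[ 533.61662473 -388.18129233]
delta cm [ 13.27  40.21 -20.11] turn [-2.79e+00 -1.00e-03 -2.00e-03] |turn|deg 159.9
delta cm [ 13.27  40.21 -20.11] turn [ 0.351 -0.001  0.   ] |turn|deg 20.1
[ 453.78337527 -383.01870767]
delta cm [ 13.28  32.69 -22.86] turn [-2.79e+00 -1.00e-03 -2.00e-03] |turn|deg 159.9
delta cm [ 13.28  32.69 -22.86] turn [ 0.351 -0.001  0.   ] |turn|deg 20.1
```

>>> servo_tool([
  [[1.2,5.0,-2.5,0,0,0,50],[1.2,5.0,-2.5,0,0,0,50],[1.2,5.0,-2.5,0,0,0,50],[1.2,5.0,-2.5,0,0,0,50],[1.2,5.0,-2.5,0,0,0,50]],
], grip_force=40)

```text
time: 0.72
eef_pos: [410.6, -503.4, 192.7]
tool_rot: [0.996, 1.332, -0.995]
wrist_force: [-0.7, 0.2, -0.2]
opening: 68.7
```

>>> servo_tool([
  [[1.5,5.0,-2.5,0,0,0,50],[1.5,5.0,-2.5,0,0,0,50],[1.5,5.0,-2.5,0,0,0,50],[0,0,0,0.175,0,0,50],[0,0,0,0.175,0,0,50]],
])

```text
time: 1.35
eef_pos: [532.6, -389.3, 147.4]
tool_rot: [1.258, 1.178, -1.259]
wrist_force: [-1.2, -0.2, -0.3]
opening: 68.3
```

Run:
```python
from h import *
from workcell import *
s=get_state();st(s);go(s,[533.6,-388.2,80],-93.7)
d=snapshot("wrist");cv2.imwrite("pics/w1.png",cv2.cvtColor(d["img"],cv2.COLOR_RGB2BGR));np.savez("pics/w1.npz",pos=s["eef_pos"],rot=s["tool_rot"],**{k:v for k,v in d.items()})
print(d["T_tool_cam"].round(3),d["intrinsics"].round(1))
```

```text
t 1.35 p [ 532.6 -389.3  147.4] zang -93.84 xax [-1.1e-03  8.0e-04 -1.0e+00] F [-1.2  -0.23 -0.32] op 68.3 q [ 0.47  0.64  0.11  1.85 -0.11  0.66 -0.99]
delta cm [ 6.74  0.1  -0.11] turn [-0.002 -0.001  0.001] |turn|deg 0.2
[[  -0.      -0.315    0.949 -119.237]
 [   0.      -0.949   -0.315   81.517]
 [   1.      -0.       0.       0.795]
 [   0.       0.       0.       1.   ]] [[375.2   0.  280.9]
 [  0.  375.2 210.3]
 [  0.    0.    1. ]]
```

View pics/w1.png

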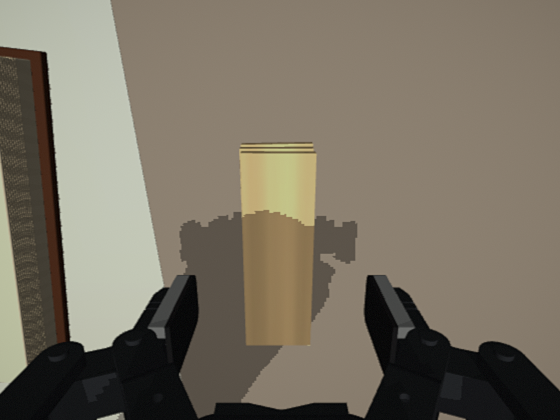

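```bash
cat >> h.py <<'E'
def wpx(f,u,v,z):
    d=np.load(f) if isinstance(f,str) else f
    K=d["intrinsics"];T=np.eye(4);T[:3,:3]=R.from_rotvec(d["rot"]).as_matrix();T[:3,3]=d["pos"];T=T@d["T_tool_cam"]
    return ray({"intrinsics":K,"T":T},u,v,(0,0,z))
def wsnap(name):
    from workcell import get_state,snapshot
    s=get_state();d=snapshot("wrist");cv2.imwrite(f"pics/{name}.png",cv2.cvtColor(d["img"],cv2.COLOR_RGB2BGR))
    np.savez(f"pics/{name}.npz",pos=s["eef_pos"],rot=s["tool_rot"],**d)
E
python3 - <<'E'
from h import *
for p in[(240,154),(316,154),(311,345),(246,345)]: print(wpx("pics/w1.npz",*p,24).round(1))
d=np.load("pics/w1.npz");print(d["depth"][200,280])
E
```

```text
[ 573.6 -366.3   24. ]
[ 570.3 -415.5   24. ]
[ 422.2 -406.1   24. ]
[ 425.6 -355.9   24. ]
254.67009
```

>>> servo_tool([
  [[4.0,0.1,-0.1,0,0,0,50],[4.0,0,0,0,0,0,50],[3.0,0,0,0,0,0,50],[0,0,0,0,0,0,50]],
])

```text
time: 1.9
eef_pos: [531.8, -388.6, 36.0]
tool_rot: [1.254, 1.184, -1.256]
wrist_force: [-0.9, 0.6, 0.3]
opening: 69.4
```

Run:
```python
from h import *
from workcell import *
s=get_state();st(s);wsnap("w2")
```

```text
t 1.9 p [ 531.8 -388.6   36. ] zang -93.5 xax [-0.0038  0.0026 -1.    ] F [-0.9   0.59  0.33] op 69.4 q [ 0.5   0.8   0.08  1.89 -0.13  0.46 -0.97]
```

View pics/w2.png

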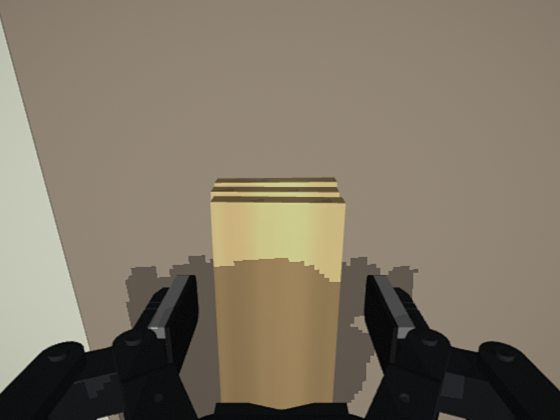

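>>> servo_tool([
  [[-0.1,0,0,0,0,0,160],[0,0,0,0,0,0,160],[0,0,0,0,0,0,160],[0,0,0,0,0,0,160]],
], grip_force=40)

```text
time: 2.45
eef_pos: [533.8, -390.1, 41.2]
tool_rot: [1.255, 1.176, -1.255]
wrist_force: [-1.7, 0.7, 6.7]
opening: 47.7
```

>>> servo_tool([
  [[-0.5,0,0,0,0,0,160],[-1,0,0,0,0,0,160],[-2,0,0,0,0,0,160],[-4,0,0,0,0,0,160],[-4,0,0,0,0,0,160]],
])

```text
time: 3.08
eef_pos: [533.2, -389.5, 156.6]
tool_rot: [1.256, 1.178, -1.255]
wrist_force: [-0.4, -0.7, 0.6]
opening: 47.8
```

Run:
```python
from h import *
from workcell import *
s=get_state();st(s);wsnap("w3")
o=np.array([np.cos(np.radians(80.3)),np.sin(np.radians(80.3))]);fe=np.array([576.7,85.3]);g=fe+145*o;print(g);go(s,[*g,150],-9.7)
```

```text
t 3.08 p [ 533.2 -389.5  156.6] zang -93.62 xax [ 3.e-04 -3.e-04 -1.e+00] F [-0.38 -0.75  0.6 ] op 47.8 q [ 0.47  0.63  0.11  1.84 -0.11  0.67 -0.99]
[601.13096004 228.22700302]
delta cm [  0.64   2.88 -62.07] turn [-1.465  0.    -0.   ] |turn|deg 83.9
```

View pics/w3.png

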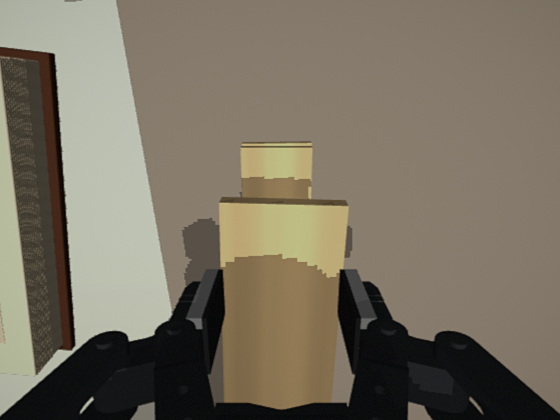

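Run:
```python
from h import *
d=np.load("pics/w3.npz");K=d["intrinsics"];T=d["T_tool_cam"]
for u,v in[(250,215),(320,215),(285,215),(285,240),(285,300),(285,340),(285,380)]:
    z=np.median(d["depth"][v-3:v+4,u-3:u+4]);p=T@[(u-K[0,2])/K[0,0]*z,(v-K[1,2])/K[1,1]*z,z,1];print(u,v,p[:3].round(1))
# end edge: pixels at v=200 top, end face, corner
d2=np.load("pics/w2.npz")
for u,v in[(285,215),(285,300),(285,340)]:
    z=np.median(d2["depth"][v-3:v+4,u-3:u+4]);p=T@[(u-K[0,2])/K[0,0]*z,(v-K[1,2])/K[1,1]*z,z,1];print("w2",u,v,p[:3].round(1))
```

```text
250 215 [ 18.7  33.8 -11.2]
320 215 [18.6 33.8 16.1]
285 215 [18.7 33.8  2.5]
285 240 [18.3 23.4  2.5]
285 300 [18.6 -4.   2.6]
285 340 [ 18.8 -24.1   2.7]
285 380 [ 19.  -46.1   2.7]
w2 285 215 [13.1 35.7  2.4]
w2 285 300 [13.2 -0.6  2.5]
w2 285 340 [ 13.5 -20.1   2.6]
```

>>> servo_tool([
  [[0,0.3,-6.2,0,0,0,160],[0,0.3,-6.2,0,0,0,160],[0,0.3,-6.2,0,0,0,160],[0,0.3,-6.2,0,0,0,160],[0,0.3,-6.2,0,0,0,160]],
])

```text
time: 3.75
eef_pos: [568.1, -79.1, 155.5]
tool_rot: [1.257, 1.177, -1.254]
wrist_force: [1.3, 0.1, 0.1]
opening: 47.9
```

>>> servo_tool([
  [[0,0.3,-6.2,0,0,0,160],[0,0.3,-6.2,0,0,0,160],[0,0.3,-6.2,0,0,0,160],[0,0.3,-6.2,0,0,0,160],[0,0.3,-6.2,0,0,0,160]],
])

```text
time: 4.38
eef_pos: [602.5, 229.6, 155.6]
tool_rot: [1.257, 1.178, -1.254]
wrist_force: [0.9, 0.1, -0.4]
opening: 48.0
```

>>> servo_tool([
  [[0,0,0,-0.18,0,0,160],[0,0,0,-0.18,0,0,160],[0,0,0,-0.18,0,0,160],[0,0,0,-0.18,0,0,160],[0,0,0,-0.18,0,0,160]],
])

```text
time: 5.0
eef_pos: [602.5, 227.3, 155.5]
tool_rot: [0.57, 1.494, -0.569]
wrist_force: [-0.4, 0.7, -0.8]
opening: 47.6
```

>>> servo_tool([
  [[0,0,0,-0.18,0,0,160],[0,0,0,-0.18,0,0,160],[0,0,0,-0.18,0,0,160],[0,0,0,0,0,0,160]],
])

```text
time: 5.5
eef_pos: [602.6, 227.0, 155.2]
tool_rot: [0.154, 1.564, -0.153]
wrist_force: [-0.6, -0.9, -0.8]
opening: 47.5
```

```bash
cat >> h.py <<'E'
OUT=np.array([np.cos(np.radians(80.3)),np.sin(np.radians(80.3))]);FE=np.array([576.7,85.3])
E
python3 - <<'E'
from h import *
from workcell import *
s=get_state();st(s);wsnap("w4")
g=FE+145*OUT;print(g);go(s,[*g,60],-9.7)
d=snapshot("scene");cv2.imwrite("pics/s4.png",cv2.cvtColor(d["img"],cv2.COLOR_RGB2BGR))
E
```

```text
t 5.5 p [602.6 227.  155.2] zang -11.22 xax [ 9.e-04  3.e-04 -1.e+00] F [-0.64 -0.88 -0.84] op 47.5 q [-0.31  0.62 -0.21  1.87  0.19  0.67 -0.83]
[601.13096004 228.22700302]
delta cm [ 9.52  0.09 -0.18] turn [-0.026  0.001 -0.   ] |turn|deg 1.5
```

View pics/w4.png

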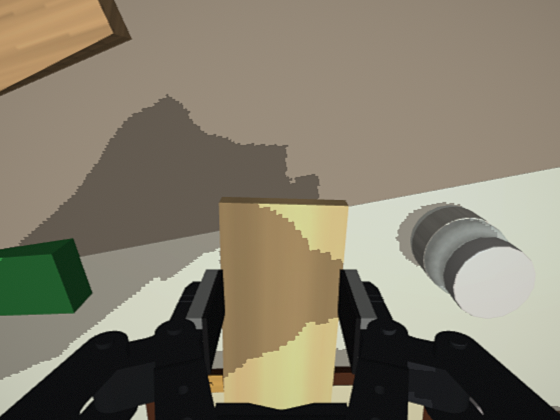

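View pics/s4.png

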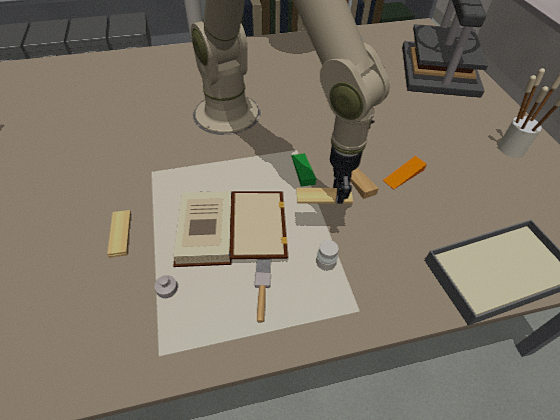

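>>> servo_tool([
  [[3,0.1,-0.1,-0.026,0,0,160],[4,0,0,0,0,0,160],[3.5,0,0,0,0,0,160],[1.5,0,0,0,0,0,160],[0,0,0,0,0,0,160]],
])

```text
time: 6.22
eef_pos: [601.2, 228.6, 33.8]
tool_rot: [0.132, 1.568, -0.133]
wrist_force: [-0.4, -0.2, -0.0]
opening: 47.8
```

Run:
```python
from h import *
from workcell import *
s=get_state();st(s);wsnap("w5")
g=FE+30*OUT;go(s,[*g,28.0],-9.7);go(s,[*(FE+145*OUT),28],-9.7)
d=snapshot("scene");cv2.imwrite("pics/s5.png",cv2.resize(cv2.cvtColor(d["img"],cv2.COLOR_RGB2BGR)[130:280,200:400],(800,600),interpolation=3))
```

```text
t 6.22 p [601.2 228.6  33.8] zang -9.68 xax [-1.2e-03 -9.0e-04 -1.0e+00] F [-0.38 -0.22 -0.01] op 47.8 q [-0.35  0.79 -0.16  1.92  0.26  0.45 -0.86]
delta cm [  0.59 -11.54  -0.  ] turn [ 0.    -0.001  0.001] |turn|deg 0.1
delta cm [ 0.58 -0.04  0.  ] turn [ 0.    -0.001  0.001] |turn|deg 0.1
```

View pics/w5.png

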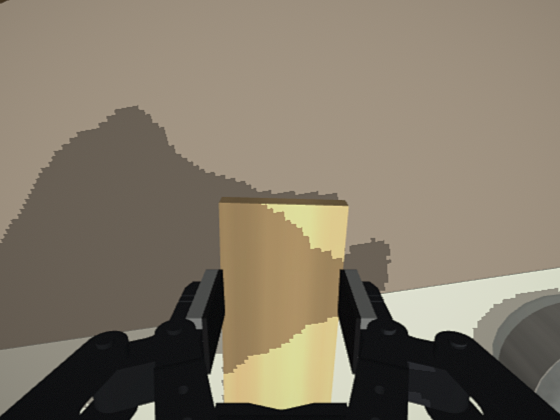

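View pics/s5.png

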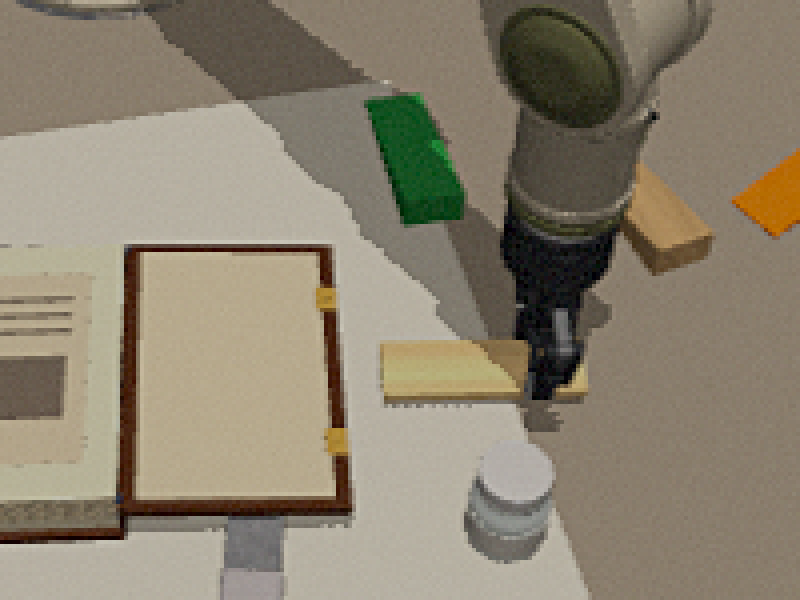

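>>> servo_tool([
  [[0.55,0,0,0,0,0,160],[0,-1.5,0,0,0,0,160],[0,-2.0,0,0,0,0,160],[0,-1.5,0,0,0,0,160],[0,0,0,0,0,0,160]],
])

```text
time: 6.95
eef_pos: [593.1, 176.7, 28.9]
tool_rot: [0.133, 1.567, -0.135]
wrist_force: [0.4, 0.4, -0.7]
opening: 47.8
```

Run:
```python
from h import *
from workcell import *
s=get_state();st(s)
g=FE+31*OUT;go(s,[*g,28.0],-9.7)
d=snapshot("scene");cv2.imwrite("pics/s6.png",cv2.resize(cv2.cvtColor(d["img"],cv2.COLOR_RGB2BGR)[160:280,230:390],(800,600),interpolation=3))
```

```text
t 6.95 p [593.1 176.7  28.9] zang -9.79 xax [-4.0e-04 -1.2e-03 -1.0e+00] F [ 0.37  0.38 -0.72] op 47.8 q [-0.28  0.78 -0.15  1.98  0.28  0.4  -0.82]
delta cm [ 0.1  -6.18 -0.07] turn [-0.002 -0.     0.001] |turn|deg 0.1
```

View pics/s6.png

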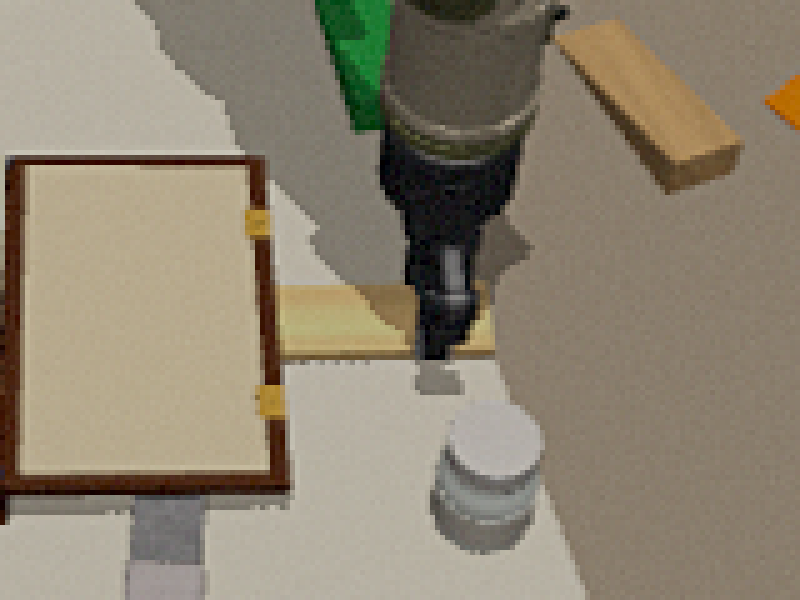

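>>> servo_tool([
  [[0,-1.5,0,0,0,0,160],[0,-2.0,0,0,0,0,160],[0,-1.7,0,0,0,0,160],[0,-1.0,0,0,0,0,160],[0,0,0,0,0,0,160]],
])

```text
time: 7.62
eef_pos: [582.7, 116.9, 28.8]
tool_rot: [0.133, 1.567, -0.133]
wrist_force: [-0.7, 0.6, -0.9]
opening: 47.6
```

>>> servo_tool([
  [[0.1,0,0,0,0,0,160],[0,0,0,0,0,0,0],[0,0,0,0,0,0,0],[0,0,0,0,0,0,0]],
])

```text
time: 8.12
eef_pos: [582.8, 118.5, 27.7]
tool_rot: [0.132, 1.567, -0.131]
wrist_force: [0.5, 0.2, -0.3]
opening: 85.3
```

>>> servo_tool([
  [[-2,0,0,0,0,0,0],[-4,0,0,0,0,0,0],[-4,0,0,0,0,0,0],[-3,0,0,0,0,0,0],[0,0,0,0,0,0,0]],
])

```text
time: 8.75
eef_pos: [583.9, 118.5, 160.1]
tool_rot: [0.133, 1.563, -0.131]
wrist_force: [-0.7, -0.7, -0.4]
opening: 85.5
```

Run:
```python
from h import *
from workcell import *
s=get_state();st(s);wsnap("w7")
d=snapshot("scene");cv2.imwrite("pics/s7.png",cv2.resize(cv2.cvtColor(d["img"],cv2.COLOR_RGB2BGR)[160:280,230:390],(800,600),interpolation=3))
C=cloud(d)
u=np.array([np.cos(np.radians(-3.7)),np.sin(np.radians(-3.7))]);c=np.array([493.7,-385.6])
go(s,[*(c+40*u),160],-93.7)
```

```text
t 8.75 p [583.9 118.5 160.1] zang -9.64 xax [ 0.0042  0.001  -1.    ] F [-0.71 -0.7  -0.4 ] op 85.5 q [-0.12  0.57 -0.25  1.97  0.24  0.62 -0.7 ]
delta cm [ -0.06 -50.79   3.52] turn [ 1.467  0.002 -0.004] |turn|deg 84.1
```

View pics/s7.png

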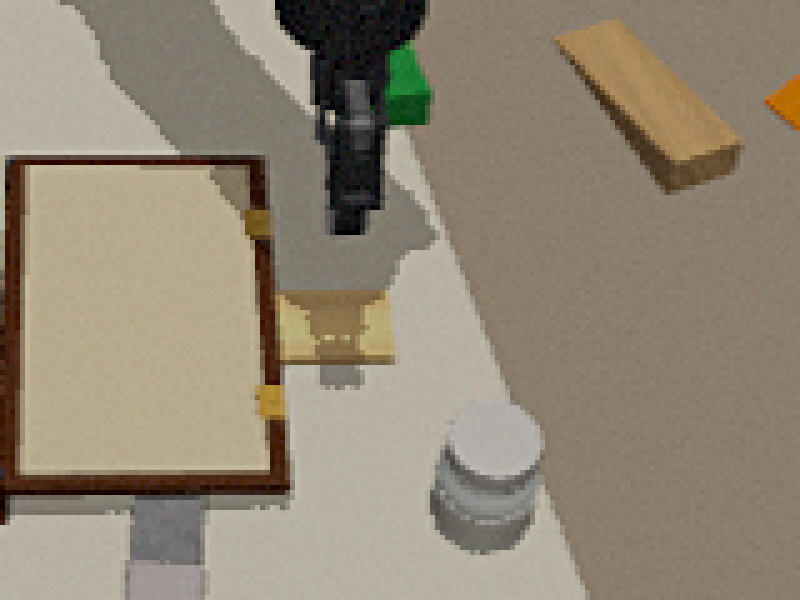

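View pics/w7.png

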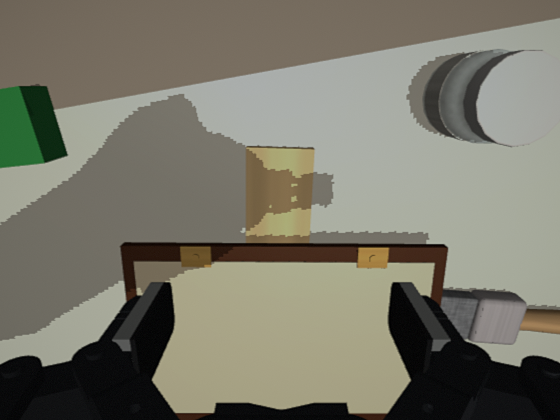

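Run:
```python
from h import *
f="pics/w7.npz"
e=wpx(f,247,148,8);e2=wpx(f,314,150,8);
a=wpx(f,122,243,29);b=wpx(f,447,246,29);print(e,e2,a,b)
m=(a+b)/2;t=(b-a)[:2];print("edge len",np.linalg.norm(t));t/=np.linalg.norm(t);o=np.array([-t[1],t[0]]);print("out",np.degrees(np.arctan2(o[1],o[0])),"FE mid",m,"outside",((e+e2)/2-m)[:2]@o,"lat",((e+e2)/2-m)[:2]@t)
d=np.load(f);K=d["intrinsics"];T=np.eye(4);T[:3,:3]=R.from_rotvec(d["rot"]).as_matrix();T[:3,3]=d["pos"];C=cloud({"intrinsics":K,"T":T@d["T_tool_cam"],"depth":d["depth"]})
for v in list(range(232,260,2))+[270,300,340,380]: print(v,C[v,330:360].mean(0).round(1),C[v,270:300].mean(0).round(1))
print(C[180:220,330:350].reshape(-1,3).mean(0))
```

```text
[567.36064496 159.53344495   8.        ] [614.88442667 149.96204979   8.        ] [467.26480038 110.3889926   29.        ] [699.21429538  68.12652686  29.        ]
edge len 235.76828505777848
out 79.67367534044283 FE mid [583.23954788  89.25775973  29.        ] outside 65.8422911453728 lat -3.984052761875645
232 [630.4  79.   -0.9] [583.3  90.2   6.8]
234 [630.2  77.4  -0.7] [583.   88.5   6.6]
236 [630.   75.7  -0.7] [582.7  86.9   6.7]
238 [629.8  73.9  -0.8] [583.3  88.8  15.7]
240 [ 6.296e+02  7.230e+01 -5.000e-01] [582.2  83.5   6.7]
242 [629.4  70.4  -0.8] [581.9  81.9   6.9]
244 [626.6  79.   21.8] [583.3  90.6  31.2]
246 [626.   79.4  26.1] [582.5  87.1  26.5]
248 [625.6  78.6  27.8] [582.9  89.7  36.1]
250 [625.4  77.   27.8] [582.   84.5  27.7]
252 [625.2  75.5  27.9] [581.8  82.9  27.7]
254 [623.8  78.1  36.3] [581.5  81.4  28. ]
256 [624.8  72.4  28.1] [581.3  79.9  28.1]
258 [624.6  71.   28.5] [581.   78.3  28.2]
270 [623.4  61.6  29.3] [579.5  69.2  29.3]
300 [620.3  37.   30.3] [575.4  44.8  30.5]
340 [616.    2.6  32.4] [569.7  10.6  32.4]
380 [611.5 -34.4  34.2] [563.6 -25.8  34.4]
[6.29525012e+02 1.07071748e+02 2.89062386e-01]
```

>>> servo_tool([
  [[2,1,0,0,0,-0.16,0],[2,0,0,0,0,-0.16,0],[2,0,0,0,0,-0.16,0],[0,0,0,0,0,-0.16,0],[0,0,0,0,0,-0.16,0]],
])

```text
time: 9.48
eef_pos: [582.4, 119.0, 97.9]
tool_rot: [-0.511, 1.541, -0.759]
wrist_force: [0.8, 0.0, -0.8]
opening: 85.2
```

Run:
```python
from h import *
from workcell import *
s=get_state();st(s);wsnap("w8")
```

```text
t 9.47 p [582.4 119.   97.9] zang -9.54 xax [-0.1202 -0.712  -0.6918] F [ 0.83  0.   -0.79] op 85.2 q [-0.66  0.88  0.13  1.79  0.53  1.12 -1.11]
```

View pics/w8.png

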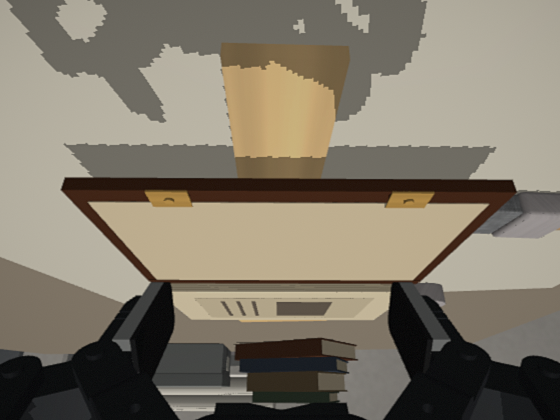

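Run:
```python
from h import *
d=np.load("pics/w8.npz");K=d["intrinsics"];T=np.eye(4);T[:3,:3]=R.from_rotvec(d["rot"]).as_matrix();T[:3,3]=d["pos"];C=cloud({"intrinsics":K,"T":T@d["T_tool_cam"],"depth":d["depth"]})
jt=np.array([551.85,-65.7])
def L(v,u0,u1):
    P=C[v,u0:u1];return np.median((P[:,:2]-FE)@OUT).round(1),np.median(P[:,2]).round(1)
for v in list(range(160,200,2))+[210,220,230,240,250,260,270,274,278,280,282,284,288,295,305,315]: print(v,"mid",L(v,250,310),"side",L(v,350,380))
im=cv2.imread("pics/w8.png")[165:205,330:400];cv2.imwrite("pics/w8c.png",cv2.resize(im,(700,400),interpolation=0))
```

```text
160 mid (np.float64(0.1), np.float64(6.7)) side (np.float64(-11.1), np.float64(-0.7))
162 mid (np.float64(-1.9), np.float64(6.8)) side (np.float64(-13.2), np.float64(-0.6))
164 mid (np.float64(-3.8), np.float64(6.9)) side (np.float64(-15.4), np.float64(-0.6))
166 mid (np.float64(-6.0), np.float64(6.8)) side (np.float64(-17.8), np.float64(-0.7))
168 mid (np.float64(-8.3), np.float64(6.7)) side (np.float64(-20.4), np.float64(-0.8))
170 mid (np.float64(-10.4), np.float64(6.8)) side (np.float64(-22.7), np.float64(-0.8))
172 mid (np.float64(-12.6), np.float64(6.8)) side (np.float64(-24.6), np.float64(-0.5))
174 mid (np.float64(-14.8), np.float64(6.8)) side (np.float64(-27.1), np.float64(-0.6))
176 mid (np.float64(-17.2), np.float64(6.8)) side (np.float64(-29.7), np.float64(-0.7))
178 mid (np.float64(-19.0), np.float64(7.1)) side (np.float64(-32.1), np.float64(-0.6))
180 mid (np.float64(2.6), np.float64(21.0)) side (np.float64(2.2), np.float64(20.6))
182 mid (np.float64(2.7), np.float64(22.2)) side (np.float64(2.3), np.float64(22.0))
184 mid (np.float64(2.8), np.float64(23.5)) side (np.flo
[... 1373 characters left out ...]
, np.float64(36.0)) side (np.float64(-138.9), np.float64(36.0))
280 mid (np.float64(-144.5), np.float64(36.3)) side (np.float64(-144.2), np.float64(36.4))
282 mid (np.float64(-149.8), np.float64(36.7)) side (np.float64(-149.7), np.float64(36.7))
284 mid (np.float64(-156.2), np.float64(36.9)) side (np.float64(-156.9), np.float64(36.7))
288 mid (np.float64(-156.3), np.float64(40.5)) side (np.float64(-156.6), np.float64(40.3))
295 mid (np.float64(-167.9), np.float64(44.1)) side (np.float64(-166.9), np.float64(44.3))
305 mid (np.float64(-211.0), np.float64(44.7)) side (np.float64(-211.7), np.float64(44.5))
315 mid (np.float64(-268.7), np.float64(44.7)) side (np.float64(-270.4), np.float64(44.4))
```

View pics/w8c.png

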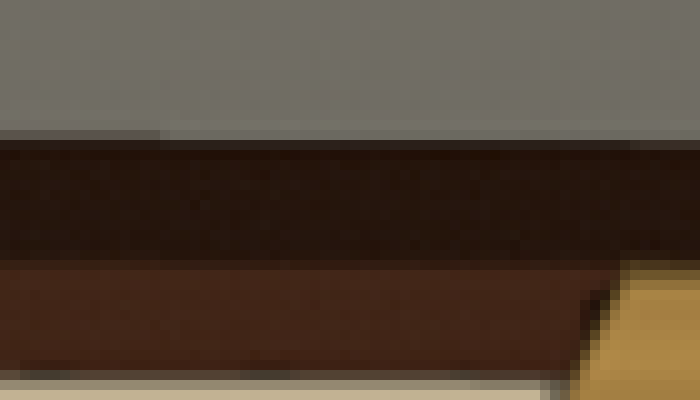

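Side view w8: the fore-edge face spans v≈179–191. The opening comes out at about 21 mm and the level height at about 29.7 mm, so two boards are needed. Now I'll fetch the second.

>>> servo_tool([
  [[-1,0,0,0,0,0.16,0],[-2,0,0,0,0,0.16,0],[-2,0,0,0,0,0.16,0],[-2,0,0,0,0,0.16,0],[-1,0,0,0,0,0.16,0]],
])

```text
time: 10.15
eef_pos: [589.3, 154.8, 169.7]
tool_rot: [0.136, 1.563, -0.127]
wrist_force: [-0.5, -1.3, -0.5]
opening: 85.6
```

>>> servo_tool([
  [[0,-6,0.4,0,0,0,50],[0,-6,0.4,0,0,0,50],[0,-6,0.4,0,0,0,50],[0,-6,0.4,0,0,0,50],[0,-6,0.4,0,0,0,50]],
])

```text
time: 10.78
eef_pos: [557.6, -146.9, 168.1]
tool_rot: [0.133, 1.566, -0.132]
wrist_force: [1.3, 0.4, -0.2]
opening: 68.7
```

>>> servo_tool([
  [[0,-6,0.4,0,0,0,50],[0,-6,0.4,0,0,0,50],[0,-6,0.4,0,0,0,50],[0,0,0,0.18,0,0,50],[0,0,0,0.18,0,0,50]],
])

```text
time: 11.4
eef_pos: [538.8, -325.9, 167.7]
tool_rot: [0.421, 1.529, -0.421]
wrist_force: [0.2, 0.6, -0.4]
opening: 69.0
```

>>> servo_tool([
  [[0,0,0,0.18,0,0,50],[0,0,0,0.18,0,0,50],[0,0,0,0.18,0,0,50],[0,0,0,0.18,0,0,50],[0,0,0,0.18,0,0,50]],
])

```text
time: 12.02
eef_pos: [539.5, -324.5, 167.9]
tool_rot: [1.108, 1.27, -1.108]
wrist_force: [-0.1, -0.3, 0.2]
opening: 68.6
```

Run:
```python
from h import *
from workcell import *
s=get_state();st(s);wsnap("w9");go(s,[533.6,-388.2,80],-93.7)
```

```text
t 12.03 p [ 539.5 -324.5  167.9] zang -82.21 xax [ 3.e-04 -2.e-04 -1.e+00] F [-0.15 -0.27  0.22] op 68.6 q [ 0.39  0.59  0.09  1.9  -0.08  0.65 -0.9 ]
delta cm [ 8.79 -1.45  6.23] turn [ 0.201  0.    -0.   ] |turn|deg 11.5
```

View pics/w9.png

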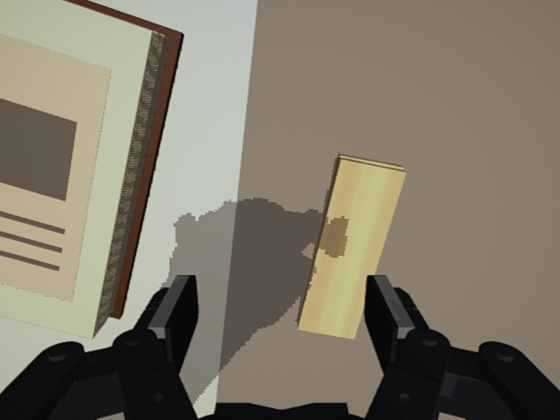

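Run:
```python
from h import *
Q=np.array([wpx("pics/w9.npz",*p,15.5) for p in[(339,159),(405,170),(355,338),(298,328)]]);print(Q.round(1),Q.mean(0));v=(Q[0]+Q[1]-Q[2]-Q[3]);print(np.degrees(np.arctan2(v[1],v[0])),np.linalg.norm(v)/2)
d=np.load("pics/w9.npz");print(np.median(d["depth"][200:300,340:350]))
```

```text
[[ 575.8 -363.4   15.5]
 [ 574.3 -413.1   15.5]
 [ 424.9 -405.6   15.5]
 [ 428.3 -355.5   15.5]] [ 500.80285757 -384.43139773   15.5       ]
-2.9766903757716983 148.6477712451238
297.41348
```

>>> servo_tool([
  [[0,-1.4,6.2,0,0,0,50],[0,0,0,0.1,0,0,50],[0,0,0,0.1,0,0,50],[4,0,0,0,0,0,50],[0,0,0,0,0,0,50]],
])

```text
time: 12.7
eef_pos: [533.3, -385.6, 125.9]
tool_rot: [1.25, 1.188, -1.252]
wrist_force: [-0.6, -0.4, 0.3]
opening: 68.6
```

Run:
```python
from h import *
from workcell import *
s=get_state();st(s);wsnap("w10");go(s,[533.6,-388.2,30],-93.7)
```

```text
t 12.7 p [ 533.3 -385.6  125.9] zang -93.17 xax [-0.0042  0.0027 -1.    ] F [-0.57 -0.42  0.3 ] op 68.6 q [ 0.46  0.67  0.13  1.86 -0.14  0.62 -0.95]
delta cm [9.59 0.08 0.28] turn [ 0.009 -0.002  0.004] |turn|deg 0.6
```

View pics/w10.png

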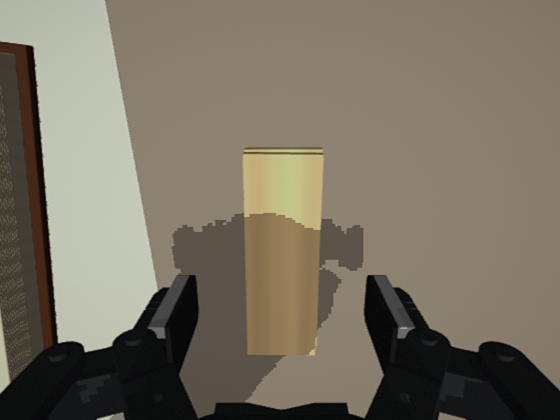

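>>> servo_tool([
  [[4,0.1,0.1,0.008,0,0,50],[4,0,0,0,0,0,50],[1.8,0,0,0,0,0,50],[0,0,0,0,0,0,50]],
], grip_force=25)

```text
time: 13.25
eef_pos: [536.0, -387.6, 30.5]
tool_rot: [1.257, 1.179, -1.257]
wrist_force: [-0.4, -0.4, -0.3]
opening: 68.5
```

>>> servo_tool([
  [[0,0,0,0,0,0,130],[0,0,0,0,0,0,130],[0,0,0,0,0,0,130],[0,0,0,0,0,0,130]],
], grip_force=25)

```text
time: 13.75
eef_pos: [537.0, -388.2, 32.5]
tool_rot: [1.257, 1.175, -1.256]
wrist_force: [-0.6, -0.4, 8.1]
opening: 48.6
```

```bash
cat >> h.py <<'E'
def topx(f,pts):
    d=np.load(f);K=d["intrinsics"];T=d["T_tool_cam"]
    for u,v in pts:
        z=np.median(d["depth"][v-3:v+4,u-3:u+4]);p=T@[(u-K[0,2])/K[0,0]*z,(v-K[1,2])/K[1,1]*z,z,1];print(u,v,p[:3].round(1))
E
python3 - <<'E'
from h import *
from workcell import *
s=get_state();st(s);wsnap("w11");topx("pics/w11.npz",[(285,215),(285,300),(285,340)])
E
```

```text
t 13.75 p [ 537.  -388.2   32.5] zang -93.74 xax [ 0.0021 -0.0015 -1.    ] F [-0.56 -0.39  8.14] op 48.6 q [ 0.48  0.8   0.1   1.89 -0.16  0.45 -0.94]
285 215 [17.9 34.1  2.4]
285 300 [17.7 -3.4  2.6]
285 340 [ 17.8 -23.4   2.6]
```

View pics/w11.png

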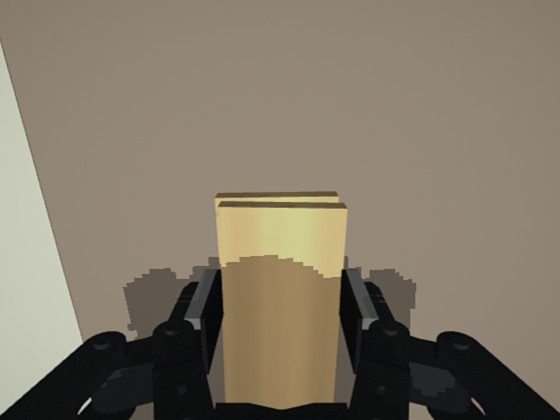

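>>> servo_tool([
  [[-0.5,0,0,0,0,0,160],[-1,0,0,0,0,0,160],[-2.5,0,0,0,0,0,160],[-4,0,0,0,0,0,160],[-4,0,0,0,0,0,160]],
], grip_force=40)

```text
time: 14.42
eef_pos: [536.1, -387.4, 152.3]
tool_rot: [1.257, 1.178, -1.257]
wrist_force: [0.3, 0.6, -0.1]
opening: 47.7
```

Run:
```python
from h import *
from workcell import *
s=get_state();st(s);wsnap("w12");topx("pics/w12.npz",[(250,220),(320,220),(285,215),(285,300),(285,340)])
g=FE+145*OUT;go(s,[*g,150],-9.7)
```

```text
t 14.43 p [ 536.1 -387.4  152.3] zang -93.73 xax [-2.e-04  1.e-04 -1.e+00] F [ 0.29  0.61 -0.09] op 47.7 q [ 0.45  0.64  0.14  1.84 -0.14  0.67 -0.96]
250 220 [ 18.   32.  -11.1]
320 220 [18.1 32.  16.1]
285 215 [17.9 34.1  2.5]
285 300 [18.  -3.6  2.6]
285 340 [ 18.3 -23.8   2.7]
delta cm [  0.23   2.49 -61.86] turn [-1.467 -0.     0.   ] |turn|deg 84.0
```

View pics/w12.png

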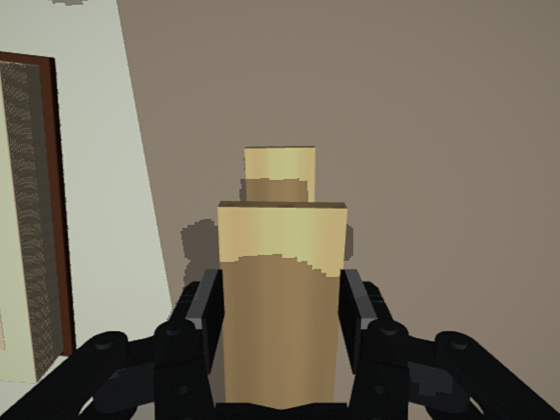

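One board is gripped level, with the last one left on the bench. I'll carry it over.

>>> servo_tool([
  [[0,0.25,-6.2,0,0,0,160],[0,0.25,-6.2,0,0,0,160],[0,0.25,-6.2,0,0,0,160],[0,0.25,-6.2,0,0,0,160],[0,0.25,-6.2,0,0,0,160]],
])

```text
time: 15.1
eef_pos: [569.1, -77.1, 151.3]
tool_rot: [1.258, 1.177, -1.256]
wrist_force: [0.9, 1.1, 0.3]
opening: 48.3
```

>>> servo_tool([
  [[0,0.25,-6.2,0,0,0,160],[0,0.25,-6.2,0,0,0,160],[0,0.25,-6.2,0,0,0,160],[0,0.25,-6.2,0,0,0,160],[0,0.25,-6.2,0,0,0,160]],
])

```text
time: 15.72
eef_pos: [601.6, 231.6, 151.3]
tool_rot: [1.257, 1.177, -1.256]
wrist_force: [1.5, -0.3, -0.7]
opening: 47.9
```

>>> servo_tool([
  [[0,0,0,-0.183,0,0,160],[0,0,0,-0.183,0,0,160],[0,0,0,-0.183,0,0,160],[0,0,0,-0.183,0,0,160],[0,0,0,-0.183,0,0,160]],
])

```text
time: 16.35
eef_pos: [601.5, 229.5, 151.1]
tool_rot: [0.559, 1.497, -0.559]
wrist_force: [-0.5, -0.3, -1.5]
opening: 48.1
```

>>> servo_tool([
  [[0,0,0,-0.183,0,0,160],[0,0,0,-0.183,0,0,160],[0,0,0,-0.183,0,0,160],[5,0,0,0,0,0,160],[0,0,0,0,0,0,160]],
])

```text
time: 16.98
eef_pos: [599.6, 228.4, 98.3]
tool_rot: [0.133, 1.572, -0.138]
wrist_force: [0.2, -0.0, -0.8]
opening: 47.9
```

Run:
```python
from h import *
from workcell import *
s=get_state();st(s);wsnap("w13");topx("pics/w13.npz",[(250,220),(320,220),(285,215),(285,300),(285,340)])
go(s,[*(FE+145*OUT),36],-9.7)
```

```text
t 16.98 p [599.6 228.4  98.3] zang -9.87 xax [-0.0052 -0.0027 -1.    ] F [ 0.25 -0.03 -0.77] op 47.9 q [-0.35  0.7  -0.16  1.9   0.19  0.57 -0.81]
250 220 [ 18.1  30.7 -11.4]
320 220 [17.9 30.7 15.8]
285 215 [17.9 32.8  2.2]
285 300 [17.9 -4.9  2.3]
285 340 [ 18.2 -25.    2.4]
delta cm [6.23 0.03 0.18] turn [-0.003 -0.005  0.004] |turn|deg 0.4
```

View pics/w13.png

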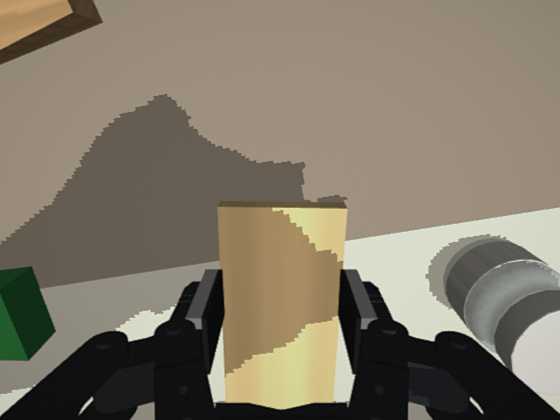

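>>> servo_tool([
  [[3,0,0.1,0,-0.005,0.004,160],[2.2,0,0.1,0,0,0,160],[1.0,0,0,0,0,0,160],[0,0,0,0,0,0,160]],
])

```text
time: 17.52
eef_pos: [603.6, 229.3, 38.5]
tool_rot: [0.137, 1.562, -0.132]
wrist_force: [0.5, -0.9, 0.1]
opening: 47.7
```

Run:
```python
from h import *
from workcell import *
s=get_state();st(s)
go(s,[*(FE+145*OUT),35.5],-9.7);go(s,[*(FE+33*OUT),35.5],-9.7)
```

```text
t 17.52 p [603.6 229.3  38.5] zang -9.85 xax [ 0.0048  0.0026 -1.    ] F [ 0.5  -0.9   0.11] op 47.7 q [-0.36  0.78 -0.13  1.92  0.22  0.45 -0.83]
delta cm [ 0.29 -0.15 -0.22] turn [-0.003  0.004 -0.003] |turn|deg 0.3
delta cm [  0.26 -11.35  -0.19] turn [-0.003  0.004 -0.003] |turn|deg 0.3
```

>>> servo_tool([
  [[0.25,0,-0.1,0,0.003,-0.002,160],[0,-1.5,-0.1,0,0,0,160],[0,-2.0,0,0,0,0,160],[0,-2.0,0,0,0,0,160],[0,0,0,0,0,0,160]],
])

```text
time: 18.15
eef_pos: [592.2, 172.1, 36.1]
tool_rot: [0.138, 1.565, -0.138]
wrist_force: [0.2, 0.3, -1.4]
opening: 47.5
```

Run:
```python
from h import *
from workcell import *
s=get_state();st(s)
go(s,[*(FE+33*OUT),35.5],-9.7)
d=snapshot("scene");cv2.imwrite("pics/s14.png",cv2.resize(cv2.cvtColor(d["img"],cv2.COLOR_RGB2BGR)[160:280,230:390],(800,600),interpolation=3))
```

```text
t 18.15 p [592.2 172.1  36.1] zang -10.06 xax [ 0.0017 -0.     -1.    ] F [ 0.16  0.31 -1.37] op 47.5 q [-0.29  0.77 -0.13  1.99  0.24  0.4  -0.78]
delta cm [ 0.06 -5.51 -0.03] turn [-0.006  0.002 -0.   ] |turn|deg 0.4
```

View pics/s14.png

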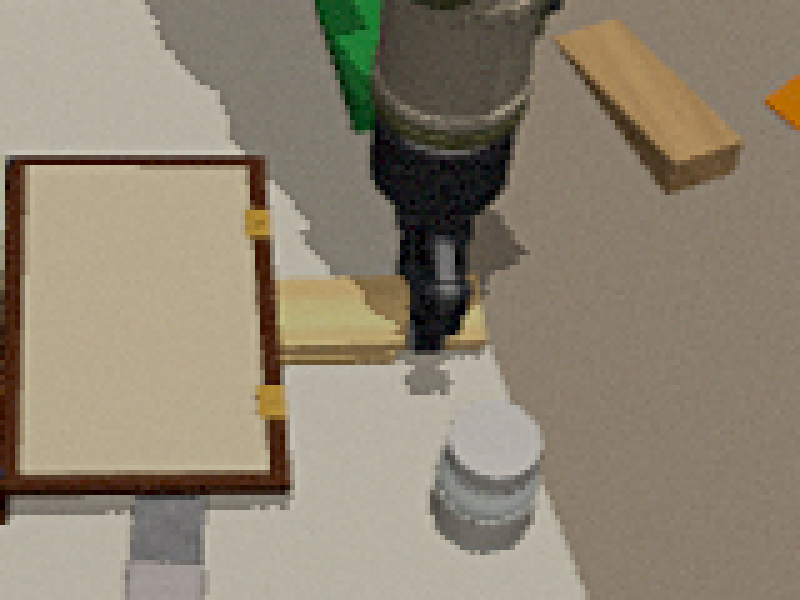

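>>> servo_tool([
  [[0,-1.5,0,-0.005,0,0,160],[0,-1.8,0.1,0,0,0,160],[0,-1.5,0,0,0,0,160],[0,-0.7,0,0,0,0,160],[0,0,0,0,0,0,160]],
])

```text
time: 18.82
eef_pos: [584.1, 120.3, 35.9]
tool_rot: [0.133, 1.565, -0.131]
wrist_force: [0.3, 0.0, -0.2]
opening: 48.0
```

Run:
```python
from h import *
from workcell import *
s=get_state();st(s);wsnap("w15")
d=snapshot("scene");cv2.imwrite("pics/s15.png",cv2.resize(cv2.cvtColor(d["img"],cv2.COLOR_RGB2BGR)[160:280,230:390],(800,600),interpolation=3))
```

```text
t 18.82 p [584.1 120.3  35.9] zang -9.63 xax [ 0.0022  0.0015 -1.    ] F [ 0.28  0.04 -0.19] op 48.0 q [-0.2   0.75 -0.14  2.03  0.27  0.37 -0.72]
```

View pics/s15.png

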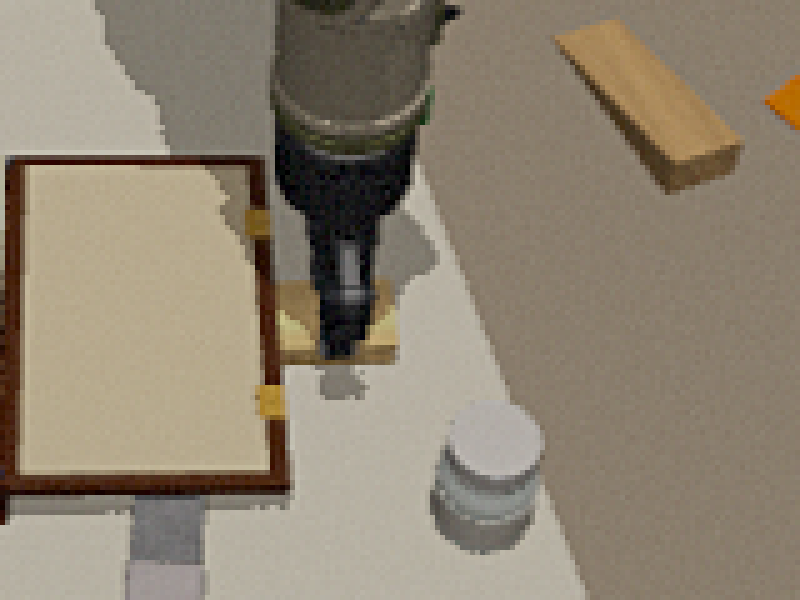

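View pics/w15.png

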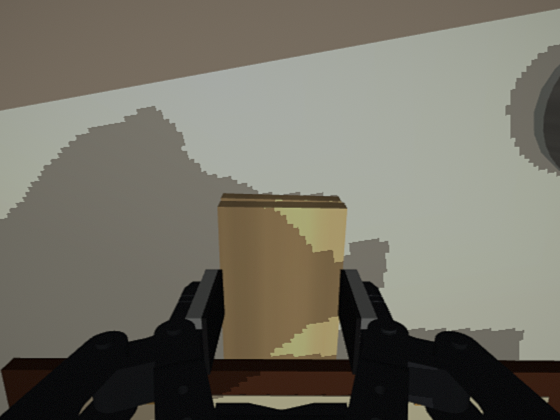

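>>> servo_tool([
  [[0.1,0,0,0,0,0,160],[0,0,0,0,0,0,0],[0,0,0,0,0,0,0],[0,0,0,0,0,0,0]],
])

```text
time: 19.42
eef_pos: [584.1, 121.2, 34.9]
tool_rot: [0.132, 1.565, -0.13]
wrist_force: [-0.6, 0.2, -0.0]
opening: 85.6
```

>>> servo_tool([
  [[-2,0,0,0,0,0,0],[-4,0,0,0,0,0,0],[-4,0,0,0,0,0,0],[-3,0,0,0,0,0,0],[0,0,0,0,0,0,0]],
])

```text
time: 20.05
eef_pos: [585.0, 121.1, 167.3]
tool_rot: [0.134, 1.56, -0.129]
wrist_force: [-0.1, -0.2, -0.5]
opening: 85.3
```

Run:
```python
from h import *
from workcell import *
s=get_state();st(s);wsnap("w16")
u=np.array([np.cos(np.radians(9)),np.sin(np.radians(9))]);c=np.array([445.5,365.7])
go(s,[*(c+35*u),160],-81)
```

```text
t 20.05 p [585.  121.1 167.3] zang -9.58 xax [ 0.0066  0.0027 -1.    ] F [-0.06 -0.25 -0.47] op 85.3 q [-0.15  0.56 -0.22  1.97  0.2   0.63 -0.67]
delta cm [  0.73  22.91 -14.51] turn [ 1.246  0.003 -0.007] |turn|deg 71.4
```

View pics/w16.png

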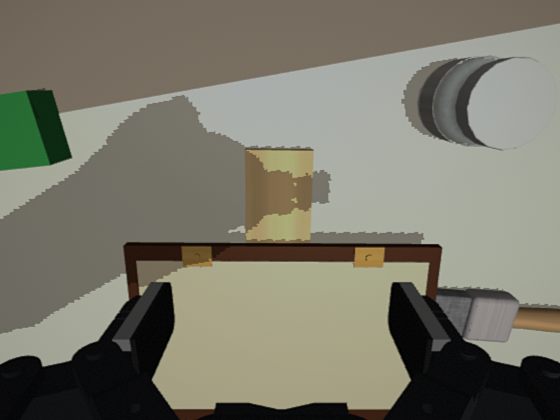

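The stack is straight and aligned. Next, the wedge.

>>> servo_tool([
  [[0,4.5,-2.9,0,0,0,50],[0,4.5,-2.9,0,0,0,50],[0,4.5,-2.9,0,0,0,50],[0,4.5,-2.9,0,0,0,50],[0,4.5,-2.9,0,0,0,50]],
])

```text
time: 20.72
eef_pos: [477.0, 367.9, 163.6]
tool_rot: [0.131, 1.566, -0.131]
wrist_force: [0.2, 0.4, -0.5]
opening: 68.6
```

>>> servo_tool([
  [[0,0,0,0.178,0,0,50],[0,0,0,0.178,0,0,50],[0,0,0,0.178,0,0,50],[0,0,0,0.178,0,0,50],[0,0,0,0.178,0,0,50]],
])

```text
time: 21.35
eef_pos: [477.7, 366.3, 163.6]
tool_rot: [0.827, 1.407, -0.827]
wrist_force: [-1.1, 0.6, -0.2]
opening: 68.6
```

>>> servo_tool([
  [[0,0,0,0.178,0,0,50],[0,0,0,0.178,0,0,50],[0,0,0,0,0,0,50]],
])

```text
time: 21.72
eef_pos: [477.6, 366.6, 163.8]
tool_rot: [1.091, 1.279, -1.09]
wrist_force: [-0.8, 0.6, -0.5]
opening: 68.5
```

Run:
```python
from h import *
from workcell import *
s=get_state();st(s);wsnap("w17")
u=np.array([np.cos(np.radians(9)),np.sin(np.radians(9))]);c=np.array([445.5,365.7])
go(s,[*(c+35*u),100],-81)
```

```text
t 21.73 p [477.6 366.6 163.8] zang -80.86 xax [ 1.3e-03 -4.0e-04 -1.0e+00] F [-0.78  0.62 -0.5 ] op 68.5 q [-0.86  0.57  0.17  1.97 -0.16  0.61 -2.  ]
delta cm [ 6.38  0.31 -0.42] turn [ 0.002  0.001 -0.001] |turn|deg 0.2
```

View pics/w17.png

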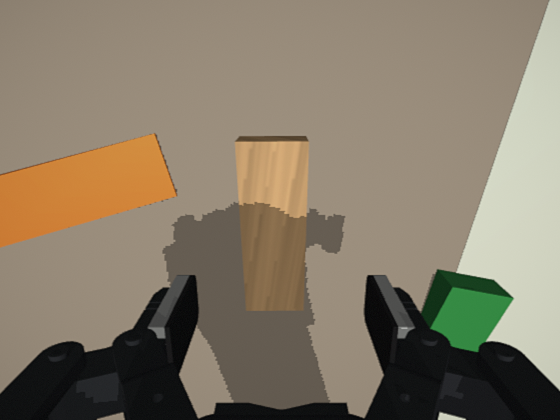

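>>> servo_tool([
  [[4,0.3,-0.4,0,0,0,50],[4,0,0,0,0,0,50],[4,0,0,0,0,0,50],[1.8,0,0,0,0,0,50],[0,0,0,0,0,0,50]],
], grip_force=30)

```text
time: 22.4
eef_pos: [480.5, 370.9, 26.0]
tool_rot: [1.091, 1.28, -1.091]
wrist_force: [0.4, -0.6, -0.3]
opening: 68.7
```

Run:
```python
from h import *
from workcell import *
s=get_state();st(s);wsnap("w18")
```

```text
t 22.4 p [480.5 370.9  26. ] zang -80.88 xax [ 4.e-04  2.e-04 -1.e+00] F [ 0.37 -0.55 -0.29] op 68.7 q [-0.82  0.78  0.1   2.02 -0.2   0.35 -1.97]
```

View pics/w18.png

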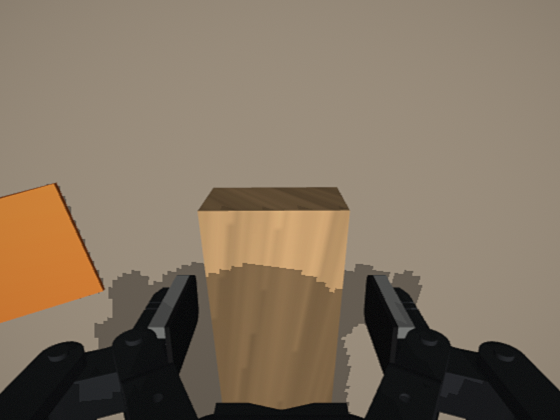

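>>> servo_tool([
  [[0.3,0,-0.1,0,0,0,50],[0,0,0,0,0,0,130],[0,0,0,0,0,0,130],[0,0,0,0,0,0,130],[0,0,0,0,0,0,130]],
])

```text
time: 23.08
eef_pos: [481.0, 372.9, 25.2]
tool_rot: [1.095, 1.279, -1.088]
wrist_force: [-0.7, 0.3, 6.9]
opening: 49.2
```

>>> servo_tool([
  [[-0.3,0,0,0,0,0,160],[-2,0,0,0,0,0,160],[-4,0,0,0,0,0,160],[-4,0,0,0,0,0,160],[-2,0,0,0,0,0,160]],
], grip_force=60)

```text
time: 23.7
eef_pos: [481.0, 372.6, 150.6]
tool_rot: [1.097, 1.278, -1.087]
wrist_force: [-0.4, 0.1, -1.0]
opening: 48.1
```

Run:
```python
from h import *
from workcell import *
s=get_state();st(s);wsnap("w19");topx("pics/w19.npz",[(280,220),(280,300),(280,340)])
go(s,[*(FE+130*OUT),150],-9.7)
```

```text
t 23.7 p [481.  372.6 150.6] zang -80.97 xax [ 0.0048  0.0039 -1.    ] F [-0.43  0.07 -0.98] op 48.1 q [-0.86  0.59  0.17  1.97 -0.17  0.58 -2.  ]
280 220 [-2.6 39.2  0.6]
280 300 [3.7 5.1 0.6]
280 340 [  7.3 -15.6   0.6]
delta cm [ 0.06  9.11 17.56] turn [-1.244e+00  1.000e-03 -7.000e-03] |turn|deg 71.3
```

View pics/w19.png

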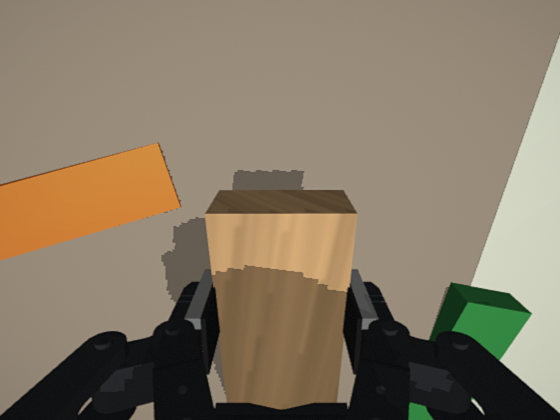

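>>> servo_tool([
  [[0,2.3,4.4,0,0,0,160],[0,2.3,4.4,0,0,0,160],[0,2.3,4.4,0,0,0,160],[0,2.3,4.4,0,0,0,160],[0,0,0,-0.178,0,0,160]],
])

```text
time: 24.38
eef_pos: [601.4, 207.8, 147.5]
tool_rot: [0.962, 1.344, -0.959]
wrist_force: [-0.1, 0.4, -0.1]
opening: 48.6
```

>>> servo_tool([
  [[0,0,0,-0.178,0,0,160],[0,0,0,-0.178,0,0,160],[0,0,0,-0.178,0,0,160],[0,0,0,-0.178,0,0,160],[0,0,0,-0.178,0,0,160]],
])

```text
time: 25.0
eef_pos: [598.8, 212.6, 147.4]
tool_rot: [0.267, 1.552, -0.265]
wrist_force: [0.2, -0.3, -0.5]
opening: 48.3
```

>>> servo_tool([
  [[0,0,0,-0.178,0,0,160],[3,0,0,0,0,0,160],[3,0,0,0,0,0,160],[0,0,0,0,0,0,160]],
])

```text
time: 25.5
eef_pos: [597.8, 212.2, 85.5]
tool_rot: [0.131, 1.568, -0.131]
wrist_force: [-0.4, 0.0, -0.4]
opening: 48.5
```

Run:
```python
from h import *
from workcell import *
s=get_state();st(s);wsnap("w20");topx("pics/w20.npz",[(250,230),(310,230),(280,220),(280,300),(280,340)])
go(s,[*(FE+130*OUT),45],-9.7)
d=snapshot("scene");cv2.imwrite("pics/s20.png",cv2.resize(cv2.cvtColor(d["img"],cv2.COLOR_RGB2BGR)[130:280,200:400],(800,600),interpolation=3))
```

```text
t 25.5 p [597.8 212.2  85.5] zang -9.56 xax [-1.3e-03 -3.0e-04 -1.0e+00] F [-0.39  0.   -0.44] op 48.5 q [-0.3   0.71 -0.19  1.92  0.25  0.53 -0.83]
250 230 [-1.7 34.3 -9.8]
310 230 [-1.8 34.3 10.3]
280 220 [-2.5 38.1  0.3]
280 300 [3.7 4.  0.2]
280 340 [  7.6 -16.9   0.2]
delta cm [4.05 0.14 0.07] turn [ 0.002 -0.001  0.001] |turn|deg 0.2
```

View pics/s20.png

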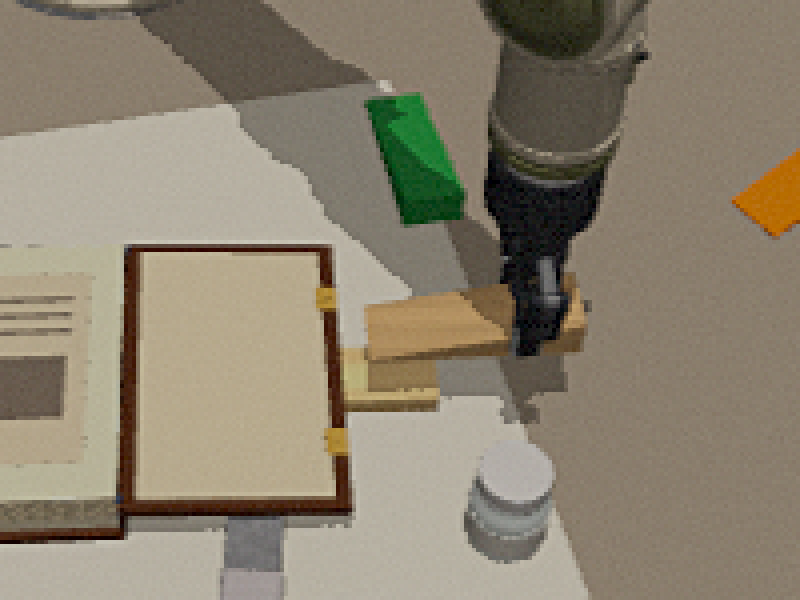

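View pics/w20.png

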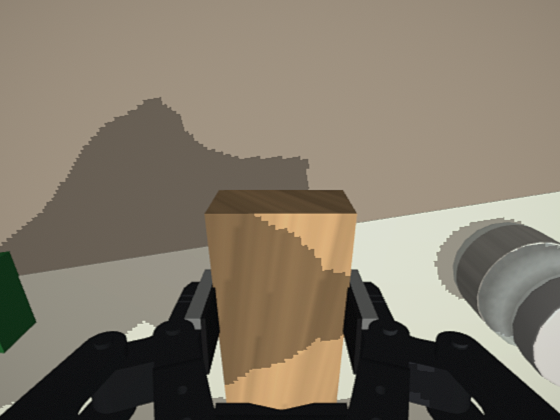

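>>> servo_tool([
  [[2,0.1,0.1,0,0,0,160],[2,0,0,0,0,0,160],[0,0,0,0,0,0,160]],
])

```text
time: 25.98
eef_pos: [599.2, 213.5, 45.0]
tool_rot: [0.131, 1.568, -0.131]
wrist_force: [-0.7, -0.4, -1.4]
opening: 48.1
```

>>> servo_tool([
  [[0.1,0,0,0,0,0,160],[0.1,0,0,0,0,0,160],[0,0,0,0,0,0,160]],
])

```text
time: 26.35
eef_pos: [600.5, 213.9, 45.5]
tool_rot: [0.133, 1.564, -0.13]
wrist_force: [0.9, -0.1, -0.5]
opening: 48.8
```

Run:
```python
from h import *
from workcell import *
for i in range(4):
    s=get_state();st(s)
    snapshot("top")
d=snapshot("scene");cv2.imwrite("pics/s21.png",cv2.resize(cv2.cvtColor(d["img"],cv2.COLOR_RGB2BGR)[190:265,260:360],(800,600),interpolation=3))
```

```text
t 26.35 p [600.5 213.9  45.5] zang -9.57 xax [ 0.0028  0.0018 -1.    ] F [ 0.87 -0.12 -0.55] op 48.8 q [-0.32  0.77 -0.17  1.93  0.27  0.46 -0.85]
t 26.4 p [600.5 213.9  45.4] zang -9.57 xax [ 0.0027  0.0018 -1.    ] F [ 0.09  0.15 -1.65] op 48.5 q [-0.32  0.77 -0.17  1.93  0.27  0.46 -0.85]
t 26.45 p [600.5 213.9  45.4] zang -9.57 xax [ 0.0028  0.0018 -1.    ] F [-0.48 -0.38 -1.91] op 48.6 q [-0.32  0.77 -0.17  1.93  0.27  0.46 -0.85]
t 26.5 p [600.5 213.8  45.4] zang -9.57 xax [ 0.0027  0.0018 -1.    ] F [-0.54 -0.14 -0.46] op 48.3 q [-0.32  0.77 -0.17  1.93  0.27  0.46 -0.85]
```

View pics/s21.png

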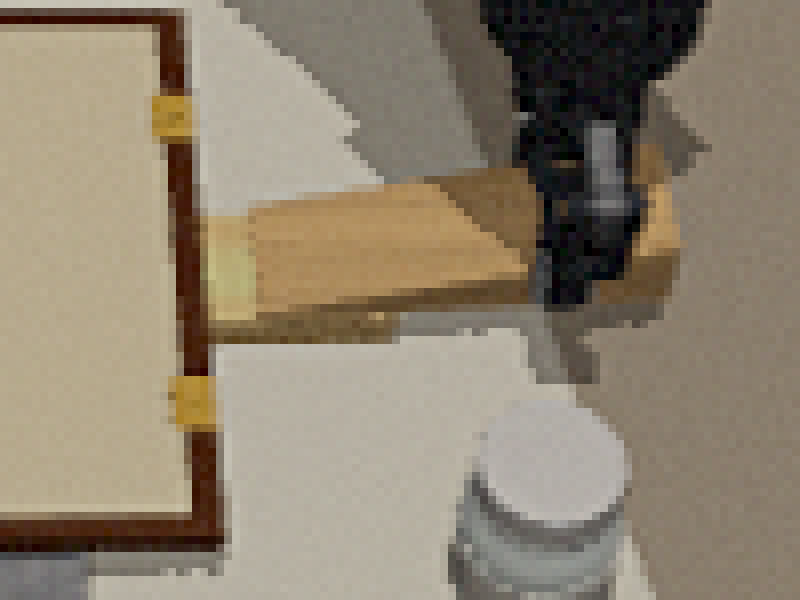

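>>> servo_tool([
  [[0.1,0,0,0,0,0,160],[0.1,0,0,0,0,0,160],[0,0,0,0,0,0,160]],
])

```text
time: 26.98
eef_pos: [600.3, 213.8, 42.9]
tool_rot: [0.132, 1.565, -0.13]
wrist_force: [-0.0, -0.2, -0.2]
opening: 48.2
```

```bash
cat >> h.py <<'E'
def avg(n=5):
    from workcell import get_state,snapshot
    F=[];M=[]
    for i in range(n):
        s=get_state();F.append(s["wrist_force"]);M.append(s["torque"]);d=snapshot("scene")
    print("Favg",np.mean(F,0).round(2),"+-",(np.std(F,0)/n**.5).round(2),"M",np.mean(M,0).round(3));return d
E
python3 - <<'E'
from h import *
from workcell import *
st(get_state());avg();wsnap("w22")
E
```

```text
t 26.98 p [600.3 213.8  42.9] zang -9.57 xax [ 0.002   0.0015 -1.    ] F [-0.03 -0.19 -0.16] op 48.2 q [-0.32  0.77 -0.17  1.94  0.27  0.45 -0.85]
Favg [ 0.2  -0.11 -1.1 ] +- [0.11 0.05 0.24] M [-0.005  0.001  0.011]
```

View pics/w22.png

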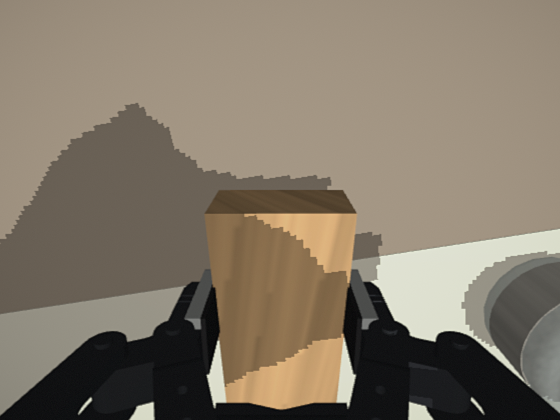

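>>> servo_tool([
  [[0.1,0,0,0,0,0,160],[0,0,0,0,0,0,160]],
])

```text
time: 27.52
eef_pos: [600.3, 213.9, 42.0]
tool_rot: [0.132, 1.565, -0.13]
wrist_force: [-0.1, 0.3, -1.5]
opening: 48.3
```

Run:
```python
from h import *
from workcell import *
st(get_state());avg(4)
```

```text
t 27.52 p [600.3 213.9  42. ] zang -9.57 xax [ 0.0022  0.0016 -1.    ] F [-0.12  0.34 -1.54] op 48.3 q [-0.32  0.77 -0.17  1.94  0.27  0.45 -0.85]
Favg [-0.41  0.07 -1.51] +- [0.14 0.29 0.03] M [ 0.001 -0.009  0.01 ]
```

>>> servo_tool([
  [[0.1,0,0,0,0,0,160],[0,0,0,0,0,0,160]],
])

```text
time: 27.98
eef_pos: [600.4, 214.0, 41.1]
tool_rot: [0.133, 1.565, -0.13]
wrist_force: [0.1, -0.1, 0.8]
opening: 48.7
```

Run:
```python
from h import *
from workcell import *
st(get_state());avg(4)
```

```text
t 27.98 p [600.4 214.   41.1] zang -9.56 xax [ 0.0024  0.0017 -1.    ] F [ 0.07 -0.07  0.79] op 48.7 q [-0.32  0.77 -0.17  1.94  0.27  0.45 -0.85]
Favg [0.01 0.38 0.59] +- [0.03 0.14 0.1 ] M [-0.018  0.025 -0.007]
```

>>> servo_tool([
  [[0,-1,0,0,0,0,160],[0,-1.2,0,0,0,0,160],[0,-1,0,0,0,0,160],[0,0,0,0,0,0,160]],
])

```text
time: 28.68
eef_pos: [594.9, 180.2, 41.2]
tool_rot: [0.133, 1.565, -0.132]
wrist_force: [-0.9, -2.3, 3.6]
opening: 48.4
```

```bash
cat >> h.py <<'E'
def cover(d,name=None):
    if name: cv2.imwrite(f"pics/{name}.png",cv2.resize(cv2.cvtColor(d["img"],cv2.COLOR_RGB2BGR)[190:265,220:340],(800,500),interpolation=3))
    C=cloud(d);P=C.reshape(-1,3);P=P[(P[:,2]>15)&(P[:,2]<60)];q=P[:,:2]-FE;y=q@OUT;x=q@np.array([OUT[1],-OUT[0]])
    k=(abs(x)<95)&(abs(x)>30)&(y<-12)&(y>-145);P2=P[k];y=y[k];x=x[k]
    for i in range(6):
        A=np.c_[x,y,np.ones(len(y))];c=np.linalg.lstsq(A,P2[:,2],rcond=None)[0];e=P2[:,2]-A@c;m=abs(e)<max(2.5*e.std(),1);x,y,P2=x[m],y[m],P2[m]
    print("cover slope out",round(-c[1]*-1,4),"side",round(c[0],4),"z FE",round(c[2]+2.5*c[1],2),"z joint",round(c[2]-153*c[1],2),"n",len(y),"std",e.std().round(2))
E
python3 - <<'E'
from h import *
from workcell import *
cover(np.load("pics/scene0.npz"));cover(np.load("pics/top0.npz"))
s=get_state();st(s);print("out",(np.array(s["eef_pos"])[:2]-FE)@OUT);d=avg(4);cover(d,"s23");cover(snapshot("top"))
E
```

```text
cover slope out -0.0528 side -0.0013 z FE 30.99 z joint 39.2 n 1636 std 1.53
cover slope out -0.0544 side -0.0011 z FE 28.69 z joint 37.15 n 1563 std 3.38
t 28.68 p [594.9 180.2  41.2] zang -9.67 xax [ 1.8e-03  2.0e-04 -1.0e+00] F [-0.95 -2.27  3.58] op 48.4 q [-0.28  0.76 -0.17  1.97  0.28  0.43 -0.82]
out 96.64083469377407
Favg [-0.32 -2.22  3.53] +- [0.26 0.19 0.04] M [-0.562  0.127  0.007]
cover slope out -0.0526 side -0.0005 z FE 31.23 z joint 39.41 n 1610 std 1.55
cover slope out -0.0718 side -0.003 z FE 26.55 z joint 37.71 n 417 std 3.35
```

View pics/s23.png

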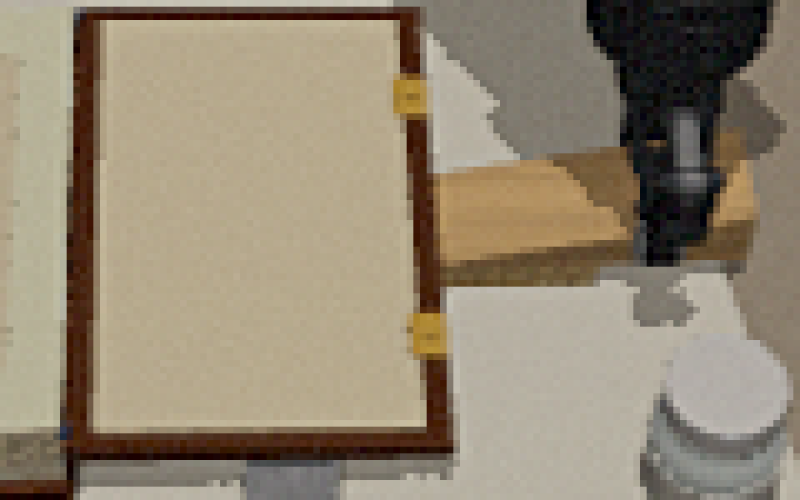

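>>> servo_tool([
  [[-0.1,0,0,0,0,0,160],[0,-0.5,0,0,0,0,160],[0,-0.5,0,0,0,0,160],[0,0,0,0,0,0,160]],
])

```text
time: 29.42
eef_pos: [593.2, 171.7, 41.8]
tool_rot: [0.133, 1.565, -0.131]
wrist_force: [-0.2, 0.1, -1.0]
opening: 48.6
```

Run:
```python
from h import *
from workcell import *
s=get_state();st(s);print("out",(np.array(s["eef_pos"])[:2]-FE)@OUT);d=avg(4);cover(d,"s24")
```

```text
t 29.43 p [593.2 171.7  41.8] zang -9.61 xax [ 0.0018  0.0012 -1.    ] F [-0.16  0.05 -1.  ] op 48.6 q [-0.26  0.76 -0.17  1.98  0.29  0.42 -0.82]
out 87.97215764475732
Favg [-0.26  0.23 -1.49] +- [0.14 0.06 0.2 ] M [0.026 0.017 0.006]
cover slope out -0.0413 side -0.0011 z FE 32.59 z joint 39.02 n 1597 std 1.56
```

View pics/s24.png

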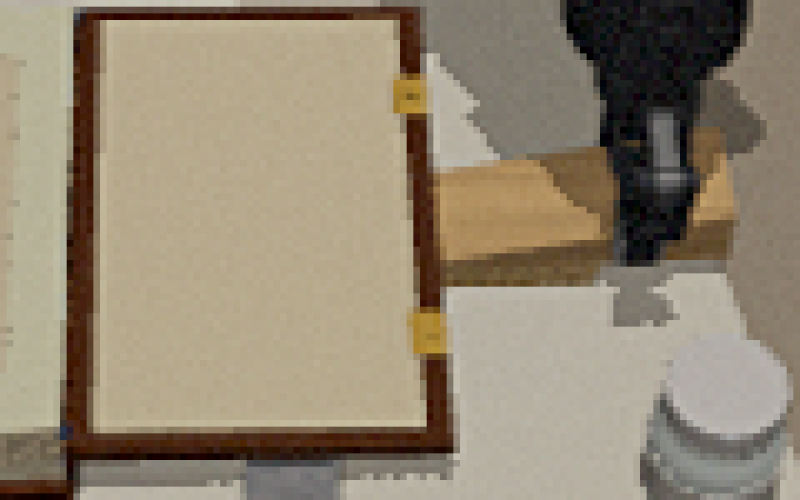

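>>> servo_tool([
  [[0,-0.5,0,0,0,0,160],[0,-0.5,0,0,0,0,160],[0,-0.5,0,0,0,0,160],[0,0,0,0,0,0,160]],
])

```text
time: 30.12
eef_pos: [590.8, 156.8, 42.0]
tool_rot: [0.133, 1.565, -0.131]
wrist_force: [-0.2, -0.4, -2.1]
opening: 48.7
```

Run:
```python
from h import *
from workcell import *
s=get_state();st(s);print("out",(np.array(s["eef_pos"])[:2]-FE)@OUT);d=avg(4);cover(d,"s25")
```

```text
t 30.12 p [590.8 156.8  42. ] zang -9.62 xax [ 0.002   0.0011 -1.    ] F [-0.22 -0.41 -2.06] op 48.7 q [-0.24  0.75 -0.17  2.    0.29  0.41 -0.8 ]
out 72.82873805966273
Favg [-0.29 -0.18 -1.91] +- [0.17 0.22 0.04] M [ 0.016 -0.002  0.03 ]
cover slope out -0.026 side -0.0007 z FE 35.27 z joint 39.31 n 1623 std 1.62
```

View pics/s25.png

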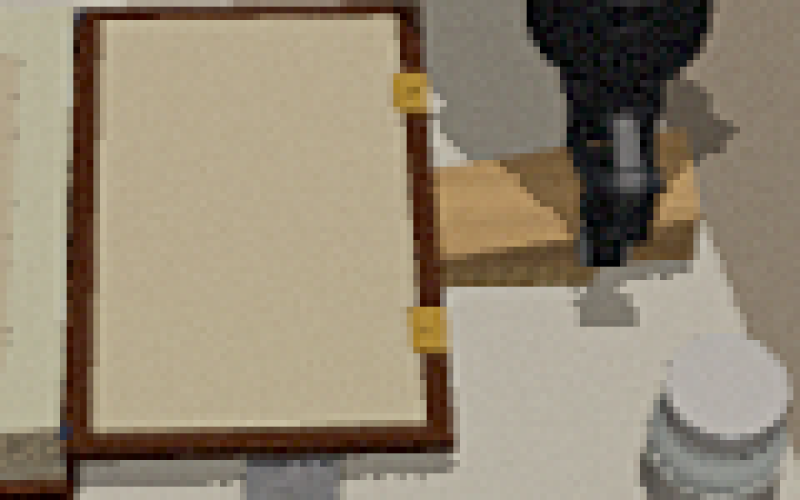

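>>> servo_tool([
  [[0,-0.6,0,0,0,0,160],[0,-0.6,0,0,0,0,160],[0,-0.6,0,0,0,0,160],[0.1,0,0,0,0,0,160],[0,0,0,0,0,0,160]],
])

```text
time: 30.95
eef_pos: [587.7, 138.4, 41.5]
tool_rot: [0.132, 1.565, -0.132]
wrist_force: [-1.2, -3.3, 8.2]
opening: 48.4
```

Run:
```python
from h import *
from workcell import *
s=get_state();st(s);print("out",(np.array(s["eef_pos"])[:2]-FE)@OUT);d=avg(4);cover(d,"s26")
```

```text
t 30.95 p [587.7 138.4  41.5] zang -9.64 xax [ 1.8e-03 -1.0e-04 -1.0e+00] F [-1.18 -3.29  8.16] op 48.4 q [-0.21  0.75 -0.17  2.01  0.3   0.4  -0.78]
out 54.192680505712595
Favg [-1.51 -3.49  7.19] +- [0.27 0.25 0.38] M [-0.647  0.464  0.052]
cover slope out -0.0039 side 0.0002 z FE 38.62 z joint 39.23 n 1612 std 1.57
```

>>> servo_tool([
  [[-0.05,0,0,0,0,-0.003,160],[0,-0.3,0,0,0,0,160],[0,0,0,0,0,0,160]],
])

```text
time: 31.52
eef_pos: [587.6, 137.5, 41.6]
tool_rot: [0.13, 1.564, -0.131]
wrist_force: [0.4, 1.2, 2.2]
opening: 48.7
```

Run:
```python
from h import *
from workcell import *
s=get_state();st(s);print("out",(np.array(s["eef_pos"])[:2]-FE)@OUT);d=avg(5);cover(d,"s27");wsnap("w27");topx("pics/w27.npz",[(250,230),(310,230),(280,220),(280,300),(280,340)])
```

```text
t 31.52 p [587.6 137.5  41.6] zang -9.54 xax [ 2.4e-03 -5.0e-04 -1.0e+00] F [0.41 1.21 2.19] op 48.7 q [-0.21  0.75 -0.17  2.02  0.3   0.4  -0.78]
out 53.256379300693766
Favg [0.38 2.19 1.68] +- [0.05 0.26 0.28] M [ 0.535 -0.013  0.017]
cover slope out 0.0002 side -0.0009 z FE 39.08 z joint 39.04 n 1623 std 1.59
250 230 [-2.1 34.4 -9.8]
310 230 [-2.  34.4 10.3]
280 220 [-2.6 38.2  0.3]
280 300 [3.5 4.1 0.2]
280 340 [  7.5 -16.8   0.2]
```

View pics/s27.png

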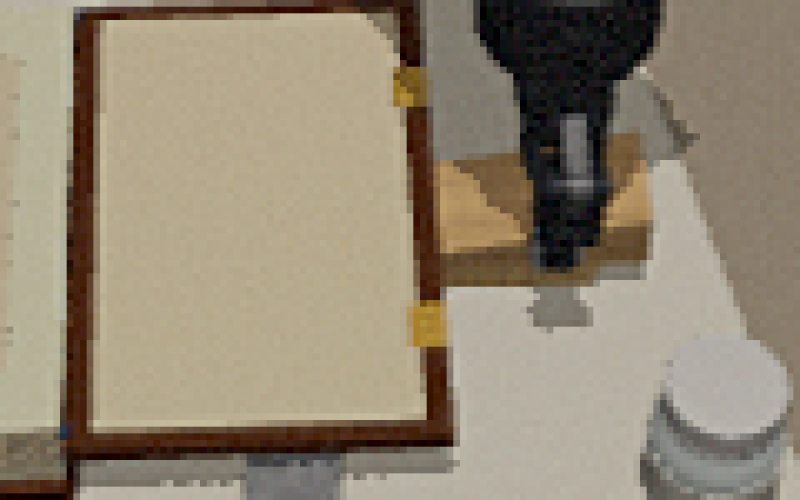

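View pics/w27.png

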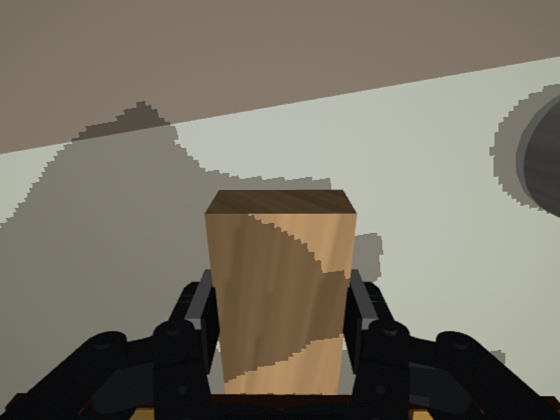

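>>> servo_tool([
  [[0,0,0,0,0,0.0012,160],[0,0,0,0,0,0,160]],
])

```text
time: 32.08
eef_pos: [587.6, 137.2, 41.5]
tool_rot: [0.131, 1.564, -0.131]
wrist_force: [1.4, 2.9, 2.4]
opening: 48.3
```

Run:
```python
from h import *
from workcell import *
s=get_state();st(s);print("out",(np.array(s["eef_pos"])[:2]-FE)@OUT);d=avg(5);cover(d);d=avg(5);cover(d)
cv2.imwrite("pics/s28.png",cv2.resize(cv2.cvtColor(d["img"],cv2.COLOR_RGB2BGR)[215:255,270:345],(800,427),interpolation=3))
cv2.imwrite("pics/s28f.png",cv2.cvtColor(d["img"],cv2.COLOR_RGB2BGR))
```

```text
t 32.08 p [587.6 137.2  41.5] zang -9.56 xax [ 2.3e-03  2.0e-04 -1.0e+00] F [1.39 2.89 2.42] op 48.3 q [-0.21  0.75 -0.17  2.02  0.3   0.4  -0.78]
out 52.94403663276558
Favg [1.02 3.31 2.93] +- [0.13 0.17 0.14] M [ 0.739 -0.1    0.003]
cover slope out -0.0043 side -0.0011 z FE 38.69 z joint 39.36 n 1607 std 1.53
Favg [1.26 3.35 3.25] +- [0.3  0.16 0.18] M [ 0.8   -0.137 -0.003]
cover slope out -0.0036 side -0.0008 z FE 38.82 z joint 39.38 n 1626 std 1.62
```

View pics/s28.png

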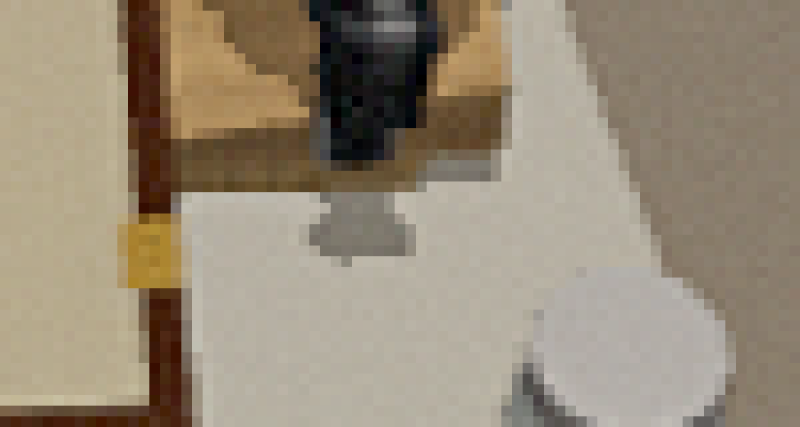

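View pics/s28f.png

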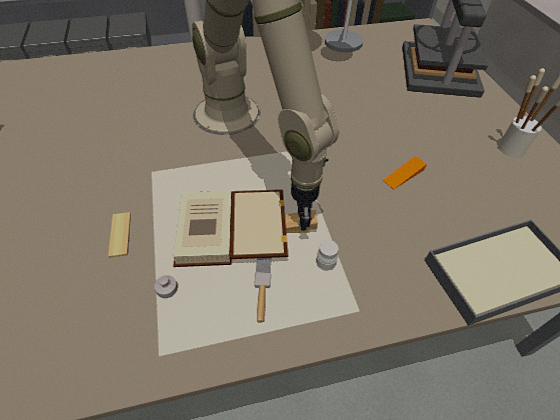

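>>> servo_tool([
  [[-0.02,-0.25,0,0,0,0,160],[0,0,0,0,0,0,160],[0,0,0,0,0,0,160]],
])

```text
time: 32.95
eef_pos: [586.6, 133.9, 41.5]
tool_rot: [0.131, 1.566, -0.132]
wrist_force: [0.5, 0.6, 3.1]
opening: 48.6
```

Run:
```python
from h import *
from workcell import *
s=get_state();st(s);print("out",(np.array(s["eef_pos"])[:2]-FE)@OUT)
for i in range(4): cover(avg(2))
```

```text
t 32.95 p [586.6 133.9  41.5] zang -9.59 xax [ 0.0011 -0.001  -1.    ] F [0.45 0.63 3.06] op 48.6 q [-0.21  0.75 -0.17  2.02  0.3   0.4  -0.78]
out 49.53349375201429
Favg [0.49 0.52 2.48] +- [0.02 0.08 0.41] M [ 0.29   0.113 -0.012]
cover slope out 0.0008 side -0.0016 z FE 39.39 z joint 39.26 n 1611 std 1.55
Favg [-0.17  0.29  1.89] +- [0.   0.03 0.39] M [0.162 0.194 0.014]
cover slope out 0.0 side 0.0002 z FE 39.24 z joint 39.23 n 1637 std 1.62
Favg [-0.24 -0.18  2.77] +- [0.08 0.17 0.02] M [0.028 0.221 0.029]
cover slope out 0.0023 side -0.0014 z FE 39.58 z joint 39.23 n 1647 std 1.66
Favg [-0.74 -0.5   2.26] +- [0.45 0.25 0.39] M [-0.088  0.234  0.01 ]
cover slope out 0.0027 side -0.0006 z FE 39.64 z joint 39.22 n 1619 std 1.54
```

Run:
```python
from h import *
from workcell import *
cover(avg(2));print(hand_in());st(get_state())
```

```text
Favg [-1.07 -2.24  2.05] +- [0.06 0.22 0.48] M [-0.236  0.281  0.03 ]
cover slope out 0.0027 side -0.0005 z FE 39.62 z joint 39.2 n 1618 std 1.59
the job is handed in; nothing more can be done
None
the job is handed in; nothing more can be done
```

I slid two packing boards in under the fore edge, one on the other and flat on the bench. I then eased the natural-wood wedge in on top, thin end first, until the front board came level. The job was handed in at about 33.5 s, with the wedge still gripped.

- **Number of boards:** the opening measured about 21 mm, just over the 20 mm mark, so I used two. The first was measured about 84 mm in. The second was lined up with it by eye.
- **Level:** the depth fit of the front board moved from about -0.053 rad at the start to between 0.000 and +0.003 rad at the end. I nudged the wedge a few millimetres more because it read -0.004 just before that.
- **Taking the weight:** the downward force on the wrist grew to about 2 N as the front board rose. At the end it was about 2 N upward, so the wedge is resting on the stack. The lengthwise force was still creeping, ending near -2 N.
- **Not checked again at the end:** I did not re-measure how far in the boards are, or how flat the wedge sits.
- **Disagreement:** the text block measured about 15 mm above the underside of the board at the joint, not 8 mm as described. I therefore judged level by the board's slope.
- **Left alone:** the jar, brush, weight and the green and orange look-alikes were not handled. All but the green one, which was hidden behind the arm, look in place in the last picture.

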